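# Lock out and clear the transformer bench

### The job

The lesson is over: lock out the transformer bench and clear it. First swing the isolator's lever over to off, all the way away from the robot's side, then hang the lock-out tag by its hole on the slanting peg on the isolator's post. After that, stack all the loose core packs in one square, flush pile, long side to long side, on the pack bolted to the transformer bed, and hang every spanner by its eye on a peg of the tool rail (either peg); leave the mug, the meter and the screwdriver alone.

Things in the scene. Friction and masses are not known exactly. Their poses are not given: they have to be found in the camera images.
- lever (a joint): isolator lever angle in rad: 0 = on, leaning 0.5 rad to the isolator's front (its -x, roughly towards the robot); 1.0 = off, leaning 0.5 rad to its back (+x). Hinge axis along the isolator's y, 72 mm above the bench over the isolator's origin. Light friction, under 2 N at the tip; stays where it is left
- lever_tip (a point): centre of the round knob (26 mm diameter) at the lever's end, 80 mm from the hinge; the rod below it is 10 mm thick
- isolator: fixed grey isolator box, 100 x 100 x 50 mm, with a 70 x 50 x 25 mm black block and the lever on top; origin under the box centre on the bench, front = -x. A post 20 mm square and 215 mm tall stands at x = +30, y = +150 mm and carries the tag peg
- tag_peg: straight steel peg, 9 mm thick and 60 mm long with a rounded tip, rising at 45 degrees towards the front of the isolator. Origin on the peg's axis where it leaves the post, 200 mm above the bench; the body's z axis runs out along the peg to its tip (60 mm), its y axis is level
- tag: lock-out tag: stiff white and red plastic plate 110 mm (x) by 56 mm (y) by 6 mm thick, 0.06 kg, with a 27 mm hole at x = +35 mm; origin at the centre of its underside, z out of the flat face. Lies flat, printed side up, on the bench at the start
- tag_eye (a point): centre of the 27 mm hole of the tag, half way through its thickness
- rail: fixed tool rail: a 30 x 30 mm aluminium bar, 310 mm long along y, its middle 215 mm above the bench, on two posts at y = -140 and +140 mm, 236 mm tall; origin on the bench under the middle of the bar, front = -x, turned to face the robot. It carries peg1 (y = -70 mm) and peg2 (y = +70 mm)
- peg1: straight steel peg, 9 mm thick and 60 mm long with a rounded tip, rising at 45 degrees towards the front of the tool rail. Origin on the peg's axis where it leaves the bar, 215 mm above the bench; the body's z axis runs out along the peg to its tip (60 mm), its y axis is level
- peg2: straight steel peg, 9 mm thick and 60 mm long with a rounded tip, rising at 45 degrees towards the front of the tool rail. Origin on the peg's axis where it leaves the bar, 215 mm above the bench; the body's z axis runs out along the peg to its tip (60 mm), its y axis is level
- spanner1: flat steel ring spanner, 8 mm thick, 147 mm long, 0.16 kg. Origin at the underside in the middle of the 24 mm wide shank (x -40 to +28 mm; grip here across y), z out of the flat face; the eye (27 mm hole, 46 mm outside) is at x = +50 mm, a forked jaw (45 mm wide) at the -x end to -74 mm. Starts flat on the bench, right way up. May be absent
- spanner1_eye (a point): centre of the 27 mm hole of the eye of spanner1, half way through its thickness
- spanner2: flat steel ring spanner, 8 mm thick, 147 mm long, 0.16 kg. Origin at the underside in the middle of the 24 mm wide shank (x -40 to +28 mm; grip here across y), z out of the flat face; the eye (27 mm hole, 46 mm outside) is at x = +50 mm, a forked jaw (45 mm wide) at the -x end to -74 mm. Starts flat on the bench, right way up. May be absent
- spanner2_eye (a point): centre of the 27 mm hole of the eye of spanner2, half way through its thickness
- bed: fixed transformer bed: dark steel plate 78 (x) x 58 (y) x 8 mm with one core pack (70 x 50 x 12 mm) bolted on its middle, long side along x, showing two flush brass bolt heads; origin under its centre on the bench
- bed_top (a point): centre of the top face of the bolted pack, 20 mm above the bench, where the pile starts; axes as the bed
- pack1: core pack: flat rigid block of bonded steel sheets, 70 mm (x) by 50 mm (y) by 12 mm thick, about 0.3 kg; origin at its very centre, z across its thickness. Lies flat on the bench at the start. Packs are all alike: any order in the pile, either face up and either way round (half a turn) is fine. May be absent
- pack2: core pack: flat rigid block of bonded steel sheets, 70 mm (x) by 50 mm (y) by 12 mm thick, about 0.3 kg; origin at its very centre, z across its thickness. Lies flat on the bench at the start. Packs are all alike: any order in the pile, either face up and either way round (half a turn) is fine. May be absent
- pack3: core pack: flat rigid block of bonded steel sheets, 70 mm (x) by 50 mm (y) by 12 mm thick, about 0.3 kg; origin at its very centre, z across its thickness. Lies flat on the bench at the start. Packs are all alike: any order in the pile, either face up and either way round (half a turn) is fine. May be absent
- mug: bystander: white mug, 76 mm wide, 95 mm tall, at the far side; origin at the centre of its underside
- meter: bystander: black hand meter 80 x 150 x 36 mm at the far side; origin at the centre of its underside
- screwdriver: bystander: screwdriver lying at the far side, under the rail's inner side; origin on its underside

How it is judged:
On the way, in this order (a step that is already met when the one before it is completed fails the run):
1. the isolator lever is swung to off (value of joint lever above 0.85 rad), for 0.2 s.
2. with the lever off, the tag hangs released on the isolator's peg (value of joint lever above 0.85 rad and x of tag_eye in the frame of tag_peg between -0.015 and 0.015 m and y of tag_eye in the frame of tag_peg between -0.015 and 0.015 m and z of tag_eye in the frame of tag_peg between -0.012 and 0.058 m and angle between the z axis of tag and the z axis of tag_peg, either way round below 1.2 rad and contact force between tag and the fingers below 0.1 N), for 0.2 s.
3. with that done, all packs are in the pile and all spanners hang on the rail (all of step 2 and x of pack1 in the frame of bed_top between -0.006 and 0.006 m and y of pack1 in the frame of bed_top between -0.006 and 0.006 m and z of pack1 in the frame of bed_top between 0.003 and 0.034 m and angle between the x axis of each of pack1, pack2, pack3 and the x axis of bed, either way round below 0.1 rad and angle between the z axis of each of pack1, pack2, pack3 and the z axis of bed, either way round below 0.06 rad and x of pack2 in the frame of bed_top between -0.006 and 0.006 m and y of pack2 in the frame of bed_top between -0.006 and 0.006 m and z of pack2 in the frame of bed_top between 0.003 and 0.034 m and x of pack3 in the frame of bed_top between -0.006 and 0.006 m and y of pack3 in the frame of bed_top between -0.006 and 0.006 m and z of pack3 in the frame of bed_top between 0.003 and 0.034 m and ((x of spanner1_eye in the frame of peg1 between -0.015 and 0.015 m and y of spanner1_eye in the frame of peg1 between -0.015 and 0.015 m and z of spanner1_eye in the frame of peg1 between -0.012 and 0.058 m and angle between the z axis of spanner1 and the z axis of peg1, either way round below 1.2 rad) or (x of spanner1_eye in the frame of peg2 between -0.015 and 0.015 m and y of spanner1_eye in the frame of peg2 between -0.015 and 0.015 m and z of spanner1_eye in the frame of peg2 between -0.012 and 0.058 m and angle between the z axis of spanner1 and the z axis of peg2, either way round below 1.2 rad)) and ((x of spanner2_eye in the frame of peg1 between -0.015 and 0.015 m and y of spanner2_eye in the frame of peg1 between -0.015 and 0.015 m and z of spanner2_eye in the frame of peg1 between -0.012 and 0.058 m and angle between the z axis of spanner2 and the z axis of peg1, either way round below 1.2 rad) or (x of spanner2_eye in the frame of peg2 between -0.015 and 0.015 m and y of spanner2_eye in the frame of peg2 between -0.015 and 0.015 m and z of spanner2_eye in the frame of peg2 between -0.012 and 0.058 m and angle between the z axis of spanner2 and the z axis of peg2, either way round below 1.2 rad)) and contact force between each of spanner1, spanner2, pack1, pack2, pack3 and the fingers below 0.1 N), for 0.2 s.
At the end, for the whole second after the job is handed in: Lever at 0.85 rad or more; tag hole on the isolator peg, each spanner eye on a rail peg (hole centre within 15 mm of the axis each way, between foot and tip); every pack flat in one pile on the bolted pack, within 6 mm in x and y and 0.1 rad; all released, at rest (all of step 3 and linear speed of each of tag, spanner1, spanner2, pack1, pack2, pack3 below 0.03 m/s); the robot touches nothing.
It fails at once if the mug is pushed aside by more than 3 cm (distance of mug from where it was at the start of the episode above 0.03 m).
It fails at once if the meter is pushed aside by more than 3 cm (distance of meter from where it was at the start of the episode above 0.03 m).
It fails at once if the screwdriver is pushed aside by more than 3 cm (distance of screwdriver from where it was at the start of the episode above 0.03 m).
It fails at once if the mug is tipped (angle between mug's own z axis and vertical above 0.5 rad).
Of pack1, pack2, pack3 only 2 to 3 are there at a start; the rules pass over those that are not, and their reading is None.
Of spanner1, spanner2 only 1 to 2 are there at a start; the rules pass over those that are not, and their reading is None.
At some moment in a run one of pack1, pack2, pack3 may be knocked a few centimetres aside while the robot is not near it.
It also fails if it takes over 210 s, if anything falls off the work surface, if the arm or the gripper's body presses on something with over 40 N, if the wrist force passes 120 N, or if a joint passes its speed limit or range.

### The arm

A 6-joint arm with a two-finger parallel gripper is mounted at the origin on the work surface. World frame = base frame: x ahead of the robot, y to its left, z up, the work surface at z = 0. Lengths are in m, angles in rad, forces in N, time in s.
With the tool pointing down it reaches from about 0.3 to 0.75 m from the base axis. Payload 8.5 kg.
Tool frame: the origin (TCP) lies at the very end of the fingers, on their centre line; the grasp point (between the pads) lies 19 mm behind it; z points along the fingers, y is the line along which they close (so a half turn about z gives the same grasp; the last joint's range is limited). The gripper opens to 88 mm and grips with 3 to 60 N. Pads are 18 mm wide; open, the fingers measure 123 mm over their backs; the gripper's body (75 mm by 187 mm) begins 45 mm behind the grasp point.
Start: joints at [-1.333, 0.381, 1.297, -0, 1.464, -0.215], TCP at [0.241, -0.495, 0.239] pointing down, gripper open.
Joint ranges: [-3.11, 3.11], [-0.89, 2.33], [0.22, 2.48], [-1.42, 4.56], [0.17, 2.85], [-2.88, 2.88]. Speed limits (rad/s): [2.39, 2.39, 3.14, 3.14, 3.14, 3.14].

### API

Orientations are given as a rotation vector (axis times angle).
In Python, from bench import ctrl gives the robot as it stands.
- The arm moves only by the shell command python3 -m jog 'ROWS' [FORCE]. ROWS is JSON, a list that holds one entry, the list of rows, each a list of 7 numbers: the turn, a rotation vector about the tool's x, y, z normalised to -1 to 1, where 1 is 0.5 rad, then the shift along the tool's x, y, z normalised to -1 to 1, where 1 is 200 mm, then the opening, from 0 (shut) to 1 (fully open). A call has 1 to 20 rows; each row is the pose to reach, as a shift and turn from the pose commanded when the call began, along the tool's axes at that moment; what a row does not reach only later rows make up. A row lasts 1/8 s, in which the tool goes at most 62.5 mm and 10.7 degrees, less where a joint would pass 70% of its speed; a pose out of reach is approached as far as the arm can. A call with a number of a shift or a turn outside -1 to 1 is refused whole. A call with a gripper value outside its range is refused whole. The fingers move at their own pace and stop on an object; FORCE is the grip in N (left out, the last holds). Time passes only in rows, so rows that repeat a pose let the fingers close. It gives the time, the measured TCP pose, the force, the opening and the grip force at its end, in the units of the state.
- ctrl.observe(): the state, without advancing time (a new reading comes with each control period).
- ctrl.snapshot(name): name is "scene" or "top" or "wrist"; returns a dict with "color" (384x512x3 uint8, red, green, blue), "intrinsics" (3x3 intrinsics, pixels), "k1" (the pictures are not rectified: a ray, as slopes to the right and down, at radius r is drawn at 1 + k1 r^2 times it, then the intrinsics apply), "world_from_camera" (4x4, takes a point from camera to world coordinates). Camera axes: x right, y down, z forward; pixel columns grow to the right and rows downward; lengths in m; the calibration is good to about 2 mm. A picture is of the moment at which its call begins. There is no depth.
- ctrl.sign_off(): hands the job in; it is judged then, once.
The state is a dict: "time": time; "joint_pos": joint angles; "dq": joint speeds; "joint_torque": joint torques, N m; "eef_pos": TCP position; "eef_rot": TCP orientation; "contact_force": force on the tool from outside, world axes, zero at the start; "ft_torque": the same for the moment, N m; "width": finger opening in m; "gripper_force": force on a finger pad.
Only numpy, scipy, OpenCV 4.12 (cv2) and the standard library are available. Lean on these libraries where they do the work, as an engineer would, in place of code of your own. Each camera call takes 0.05 s, during which the arm holds its last target. There are 200 camera calls.

## Working session

There is one attempt and no reset: what is moved stays moved. The work goes in short steps, Python scripts to look and compute and a shell command to move; the robot and the scene stay as the last step left them, time stands still between calls to the robot, and variables do not carry over. Pictures are saved under pics/ and viewed, at most 14 in all, crops included, and the job is handed in when it is done.

```bash
mkdir -p pics; ls; python3 - <<'E'
from bench import ctrl
import cv2
print(ctrl.observe())
for n in("top","scene"):
    s=ctrl.snapshot(n); cv2.imwrite(f"pics/{n}0.png",cv2.resize(s["color"][:,:,::-1],(800,600),interpolation=cv2.INTER_CUBIC))
    cv2.imwrite(f"pics/{n}0raw.png",s["color"][:,:,::-1])
    print(n,s["intrinsics"],s["k1"],s["world_from_camera"])
E
```

```text
pics
{'time': 0.0, 'joint_pos': array([-1.33331491e+00,  3.81161696e-01,  1.29826895e+00,  1.43970132e-05,
        1.46362412e+00, -2.15307418e-01]), 'dq': array([ 0.00024026,  0.00093772,  0.00169506,  0.00060375,  0.00026725,
       -0.00011572]), 'joint_torque': array([ 2.80826149e-03, -4.37927163e+01, -2.24558598e+01,  7.14831194e-02,
        3.52142297e-02, -8.80539733e-05]), 'eef_pos': array([ 0.24053781, -0.49428475,  0.23815344]), 'eef_rot': array([-3.06000134e+00, -7.04848314e-01,  2.97957477e-06]), 'contact_force': array([-0.03369311, -0.35626818, -0.49606613]), 'ft_torque': array([ 0.0313035 ,  0.01878777, -0.02758015]), 'gripper_force': 0.0, 'width': 0.0878704925774589}
top [[471.27610685   0.         248.6082214 ]
 [  0.         471.27610685 195.32710309]
 [  0.           0.           1.        ]] -0.18621211446526637 [[-3.22441996e-04 -9.92714808e-01  1.20487371e-01  4.30415986e-01]
 [-9.99969840e-01  1.25505114e-03  7.66450107e-03  1.04587476e-02]
 [-7.75988152e-03 -1.20481266e-01 -9.92685272e-01  1.69971468e+00]
 [ 0.00000000e+00  0.00000000e+00  0.00000000e+00  1.00000000e+00]]
scene [[389.05621594   0.         251.21006626]
 [  0.         389.05621594 193.97425871]
 [  0.           0.           1.        ]] -0.11171754522211107 [[-0.84805252  0.39190895 -0.35667112  1.00932544]
 [ 0.52990387  0.62341796 -0.57493646  0.62091581]
 [-0.00296756 -0.67657773 -0.73636524  0.94521645]
 [ 0.          0.          0.          1.        ]]
```

View pics/top0.png

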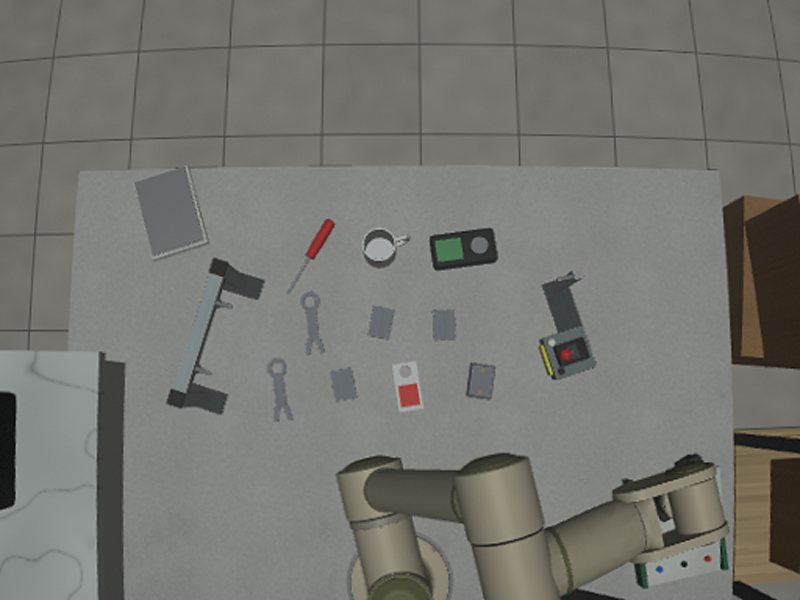

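View pics/scene0.png

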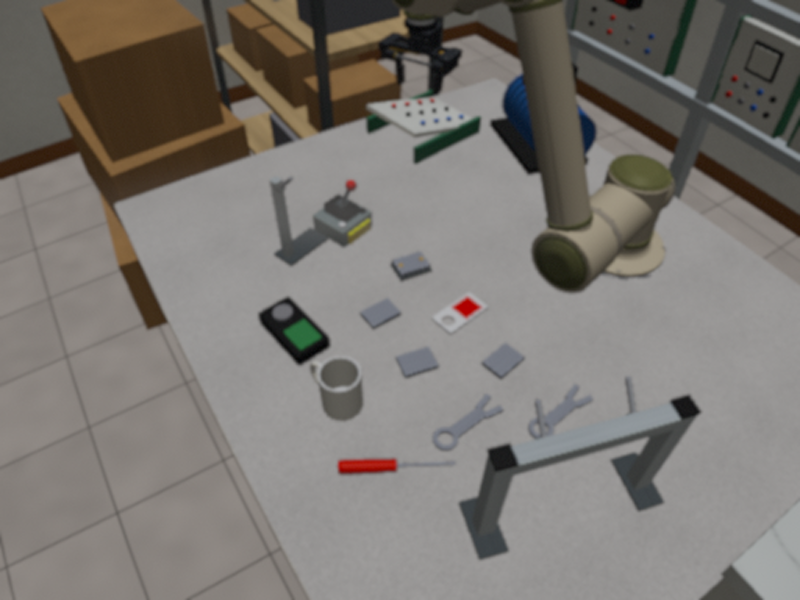

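The top view shows three loose packs at (381,322), (443,324) and (343,384), the bed at (480,380) and the tag at (407,387). The spanners are at (312,322) and (279,390), the isolator at (567,354) with its post at (570,278), and the rail runs from (180,398) to (218,268). I'll enlarge the areas I need.

```bash
cat > h.py <<'E'
import numpy as np, cv2
from bench import ctrl
from scipy.spatial.transform import Rotation as R
def snap(n): return ctrl.snapshot(n)
def p2w(s,uv,z):
    """raw pixel(s) -> world at height z"""
    K=s["intrinsics"];uv=np.atleast_2d(np.float64(uv))
    d=(uv-[K[0,2],K[1,2]])/K[0,0]
    s0=d.copy()
    for _ in range(30): s0=d/(1+s["k1"]*(s0**2).sum(1,keepdims=True))
    T=s["world_from_camera"]; r=np.c_[s0,np.ones(len(s0))]@T[:3,:3].T; o=T[:3,3]
    z=np.broadcast_to(z,len(r))
    return o+r*((z-o[2])/r[:,2])[:,None]
def w2p(s,P):
    T=s["world_from_camera"];c=(np.atleast_2d(P)-T[:3,3])@T[:3,:3]
    d=c[:,:2]/c[:,2:];d=d*(1+s["k1"]*(d**2).sum(1,keepdims=True))
    K=s["intrinsics"];return d*K[0,0]+[K[0,2],K[1,2]]
def crop(s,x0,y0,w,h,k,name):
    cv2.imwrite(f"pics/{name}.png",cv2.resize(s["color"][y0:y0+h,x0:x0+w,::-1],None,fx=k,fy=k,interpolation=cv2.INTER_CUBIC))
def tool(yaw,tilt=0):
    """tool rotation: pointing down, y axis (closing) at world angle yaw"""
    y=np.array([np.cos(yaw),np.sin(yaw),0]);z=np.array([0,0,-1.]);x=np.cross(y,z)
    return R.from_matrix(np.c_[x,y,z])
def now():
    o=ctrl.observe();return np.array(o["eef_pos"]),R.from_rotvec(o["eef_rot"]),o
def rel(p,r=None):
    """rows numbers (turn/0.5, shift/0.2) to reach pose p, rotation r from the present pose"""
    p0,r0,_=now(); r=r or r0
    print("row",np.round(np.r_[(r0.inv()*r).as_rotvec()/.5,r0.inv().apply(np.array(p)-p0)/.2],3).tolist())
E
python3 - <<'E'
from h import *
s=snap("top")
crop(s,105,150,160,120,5,"topL");crop(s,225,160,160,120,5,"topR")
E
```

```text
(no output)
```

View pics/topL.png

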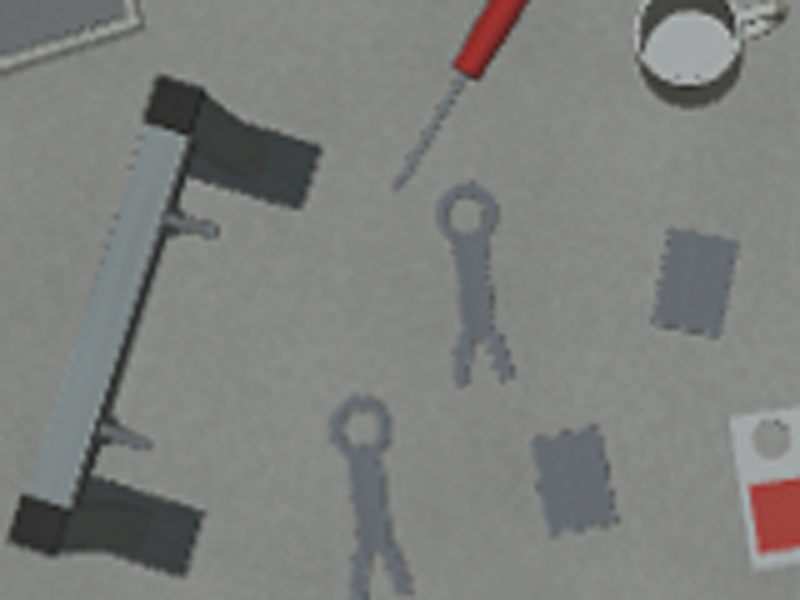

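View pics/topR.png

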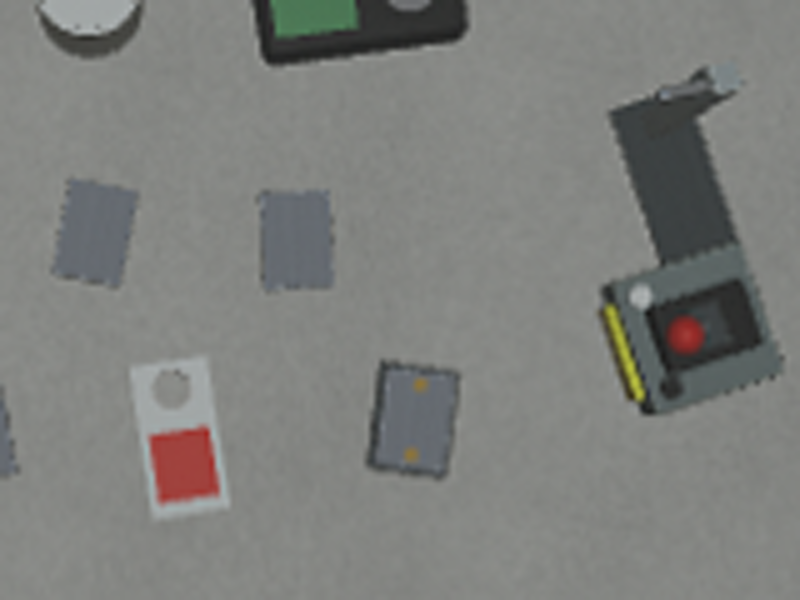

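```bash
cat > fit.py <<'E'
from h import *
from scipy.optimize import least_squares
s=snap("top")
L=lambda p:(np.atleast_2d(p)+.5)/5-.5+[105,150]
Rr=lambda p:(np.atleast_2d(p)+.5)/5-.5+[225,160]
def fit(P,uv,g):
    P=np.array(P,float)
    f=lambda q:(w2p(s,np.c_[q[0]+P[:,0]*np.cos(q[2])-P[:,1]*np.sin(q[2]),q[1]+P[:,0]*np.sin(q[2])+P[:,1]*np.cos(q[2]),P[:,2]])-uv)
    r=least_squares(lambda q:f(q).ravel(),g,loss="soft_l1",x_scale=[.01,.01,.1])
    return r.x,np.round(f(r.x),1).tolist()
c5,s5=np.cos(.5),np.sin(.5)
show=lambda n,a:print(n,np.round(a[0],4),a[1])
show("iso",fit([[-.08*s5,0,.072+.08*c5],[-.0224,.15,.2424],[-.05,-.05,.05],[.05,-.05,.05],[.05,.05,.05],[-.05,.05,.05]],
 Rr([[685,335],[660,95],[650,408],[782,365],[745,247],[608,288]]),[.55,-.3,-1.3]))
show("rail",fit([[-.0574,-.07,.2574],[-.0574,.07,.2574],[0,-.14,.236],[0,.14,.236]],L([[215,229],[150,444],[172,104],[40,525]]),[.5,.35,1.3]))
x,y=.035,.025
pk=[[x,y,.012],[x,-y,.012],[-x,-y,.012],[-x,y,.012]]
show("packA",fit(pk,L([[670,228],[740,240],[720,338],[652,325]]),[.6,.05,0]))
show("packB",fit(pk,L([[533,437],[600,425],[619,522],[553,537]]),[.5,.1,0]))
show("packC",fit(pk,Rr([[260,192],[330,190],[333,288],[266,292]]),[.6,-.05,0]))
show("bed",fit([[.039,.029,.008],[.039,-.029,.008],[-.039,-.029,.008],[-.039,.029,.008]],Rr([[380,362],[460,372],[443,478],[367,466]]),[.5,-.1,0]))
show("tag",fit([[.055,.028,.006],[.055,-.028,.006],[-.055,-.028,.006],[-.055,.028,.006],[.035,0,.006]],Rr([[130,367],[207,357],[229,508],[153,520],[171,389]]),[.5,0,0]))
print("bolts",p2w(s,Rr([[421,384],[411,455]]),.02).round(4).tolist())
for n,u in(("spA",[[468,213],[461,385],[510,378]]),("spB",[[361,427],[360,598],[406,592]])):
    w=p2w(s,L(u),.006);j=w[1:].mean(0);d=w[0]-j;print(n,"eye",w[0].round(4),"yaw",np.arctan2(d[1],d[0]).round(3),"len(.124)",np.hypot(*d[:2]).round(4))
E
python3 fit.py
```

```text
iso [ 0.5244 -0.3853 -1.2695] [[-1.7, 0.3], [0.1, -0.3], [0.8, 1.6], [0.6, 1.6], [-0.9, -1.6], [0.3, -1.4]]
rail [0.5547 0.4106 1.2872] [[0.1, -0.1], [-0.2, 0.1], [-0.0, -0.1], [0.1, 0.1]]
packA [ 0.5961  0.0412 -0.1877] [[0.1, 0.2], [-0.3, 0.3], [0.1, -0.2], [0.0, -0.2]]
packB [0.4543 0.1263 0.201 ] [[-0.1, 0.4], [0.2, 0.1], [0.2, -0.1], [-0.3, -0.3]]
packC [ 0.5903 -0.104   0.0386] [[0.1, 0.3], [-0.1, 0.1], [0.3, -0.1], [-0.2, -0.3]]
bed [ 0.4616 -0.1862 -0.1504] [[0.1, -0.5], [-0.0, -0.1], [0.4, 0.2], [-0.4, 0.3]]
tag [ 0.449  -0.0189  0.146 ] [[-0.1, 0.1], [-0.1, -0.2], [0.1, 0.0], [-0.2, -0.1], [0.2, 0.1]]
bolts [[0.4865, -0.1911, 0.02], [0.436, -0.1834, 0.02]]
spA eye [0.6477 0.2067 0.006 ] yaw 0.114 len(.124) 0.1233
spB eye [0.4921 0.2827 0.006 ] yaw 0.142 len(.124) 0.1218
```

```bash
python3 - <<'E'
from h import *
p,r,o=now(); print(p,r.as_matrix().round(3).tolist())
s=snap("wrist");T=s["world_from_camera"]
print("cam in tool",(r.inv().apply(T[:3,3]-p)).round(4),(r.as_matrix().T@T[:3,:3]).round(3).tolist(),s["intrinsics"][0].tolist(),s["k1"])
for y in(.301,.301-np.pi,): rel([.495,-.29,.30],tool(y)); 
E
```

```text
[ 0.24056915 -0.49443078  0.23839865] [[0.899, 0.437, -0.0], [0.437, -0.899, 0.001], [0.0, -0.001, -1.0]]
cam in tool [ 0.0769 -0.0005 -0.1468] [[-0.0, -0.955, -0.298], [1.0, -0.0, 0.0], [-0.0, -0.298, 0.955]] [330.23944905582164, 0.0, 253.02020444999573] -0.022162153182892063
row [-0.001, -0.001, -2.838, 1.591, -0.363, -0.307]
row [-0.001, 0.001, 3.445, 1.591, -0.363, -0.307]
```

```bash
python3 - <<'E'
from h import *
rel([.498,-.299,.32],tool(-1.2695))
rel([.498-.258*.5,-.299-.195*.5,.32],tool(-1.2695))
E
```

```text
row [-0.001, -0.0, 0.303, 1.585, -0.316, -0.407]
row [-0.001, -0.0, 0.303, 0.792, -0.16, -0.407]
```

```bash
python3 -m jog '[[[0,0,0.3,0.79,-0.16,-0.41,0],[0,0,0.3,0.79,-0.16,-0.41,0],[0,0,0.3,0.79,-0.16,-0.41,0],[0,0,0.3,0.79,-0.16,-0.41,0]]]' 10; python3 -m jog '[[[0,0,0,0.79,-0.04,0,0],[0,0,0,0.79,-0.04,0,0],[0,0,0,0.79,-0.04,0,0],[0,0,0,0.79,-0.04,0,0],[0,0,0,0.79,-0.04,0,0]]]'; python3 - <<'E'
from h import *
rel([.498,-.299,.32],tool(-1.2695))
s=snap("wrist"); crop(s,0,0,512,384,1.5625,"w1")
E
```

```text
time: 0.75
eef_pos: [0.3709, -0.3951, 0.3227]
eef_rot: [3.101, 0.48, 0.003]
contact_force: [-0.9, -0.0, 0.5]
width: 0.0501
gripper_force: 0.0
time: 1.38
eef_pos: [0.516, -0.3428, 0.3202]
eef_rot: [-3.105, -0.472, 0.001]
contact_force: [0.2, -0.2, -0.3]
width: 0.0011
gripper_force: 0.0
row [-0.001, 0.002, 0.001, -0.021, -0.236, 0.001]
```

View pics/w1.png

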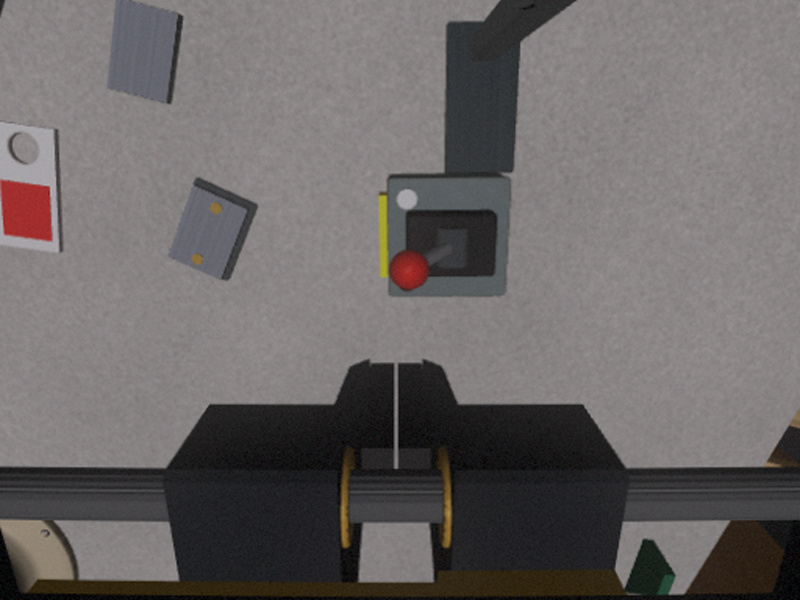

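The wrist view shows the isolator box top with corners at about (388,177), (510,178), (506,295) and (389,295), and the red knob at (409,270). The bed's bolts are at (216,208) and (197,259).

```bash
python3 - <<'E'
from h import *
from scipy.optimize import least_squares
s=snap("wrist");u=lambda p:(np.atleast_2d(p)+.5)/1.5625-.5
def fit(P,uv,g):
    P=np.array(P,float)
    f=lambda q:(w2p(s,np.c_[q[0]+P[:,0]*np.cos(q[2])-P[:,1]*np.sin(q[2]),q[1]+P[:,0]*np.sin(q[2])+P[:,1]*np.cos(q[2]),P[:,2]])-uv)
    r=least_squares(lambda q:f(q).ravel(),g,x_scale=[.01,.01,.1]);return r.x.round(4),np.round(f(r.x),1).tolist()
c5,s5=np.cos(.5),np.sin(.5)
k=[[-.05,-.05,.05],[.05,-.05,.05],[.05,.05,.05],[-.05,.05,.05],[-.08*s5,0,.072+.08*c5]]
v=u([[389,296],[507,296],[511,177],[387,177],[409,270]])
print(fit(k[:4],v[:4],[.52,-.385,-1.27]));print(fit(k,v,[.52,-.385,-1.27]))
print("corners",p2w(s,v[:4],.05)[:,:2].round(4).tolist(),"knob",p2w(s,v[4],.142).round(4))
print("bolts",p2w(s,u([[216,208],[197,259]]),.02).round(4).tolist())
E
```

```text
(array([ 0.5225, -0.3857, -1.2587]), [[-0.3, 0.8], [-0.5, 0.0], [1.1, -0.8], [-0.3, 0.1]])
(array([ 0.5223, -0.3869, -1.2546]), [[0.6, 1.3], [0.4, 0.2], [1.8, -0.5], [0.4, 0.7], [-2.6, -1.2]])
corners [[0.4608, -0.3536], [0.4905, -0.4493], [0.5841, -0.417], [0.5549, -0.3231]] knob [[ 0.5099 -0.3534  0.142 ]]
bolts [[0.4836, -0.1895, 0.02], [0.4339, -0.1822, 0.02]]
```

```bash
python3 -m jog '[[[0,0,0,-0.02,-0.26,0,0],[0,0,0,-0.02,-0.26,0.3,0],[0,0,0,-0.02,-0.26,0.6,0],[0,0,0,-0.02,-0.26,0.975,0],[0,0,0,-0.02,-0.26,0.975,0],[0,0,0,-0.02,-0.16,0.975,0],[0,0,0,-0.02,-0.06,0.975,0],[0,0,0,-0.02,0.04,0.975,0],[0,0,0,-0.02,0.1,0.975,0],[0,0,0,-0.02,0.16,0.975,0],[0,0,0,-0.02,0.22,0.975,0],[0,0,0,-0.02,0.28,0.975,0],[0,0,0,-0.02,0.3,0.975,0],[0,0,0,-0.02,0.3,0.975,0]]]'; python3 - <<'E'
from h import *
p,r,o=now();c,q=np.cos(-1.262),np.sin(-1.262);d=p-[.5235,-.3855,0]
print("local",d[0]*c+d[1]*q,-d[0]*q+d[1]*c)
E
```

```text
time: 3.22
eef_pos: [0.5296, -0.3951, 0.1256]
eef_rot: [-3.092, -0.475, 0.008]
contact_force: [-12.9, 26.1, 12.1]
width: 0.0006
gripper_force: 14.8
local 0.011042098083670609 0.0029204863611682194
```

```bash
python3 -m jog '[[[0,0,0,0,-0.2,0,0],[0,0,0,0,-0.3,-0.3,0],[0,0,0,0,-0.9,-0.5,0],[0,0,0,0,-0.9,-0.5,1],[0,0,0,0,-0.9,-0.5,1],[0,0,0,0,-0.9,-0.5,1],[0,0,0,0,-0.9,-0.5,1]]]'; python3 - <<'E'
from h import *
rel([.4243,-.0225,.13],tool(-1.425))
E
```

```text
time: 4.1
eef_pos: [0.4778, -0.2297, 0.225]
eef_rot: [-3.105, -0.472, 0.001]
contact_force: [-0.5, 0.1, -0.7]
width: 0.0381
gripper_force: 0.0
row [-0.001, 0.001, 0.312, 0.053, -1.068, 0.476]
```

```bash
python3 -m jog '[[[0,0,0.31,0.05,-1,0,1],[0,0,0.31,0.05,-1,0.2,1],[0,0,0.31,0.05,-1,0.476,1],[0,0,0.31,0.05,-1,0.476,1],[0,0,0.31,0.05,-1,0.476,1],[0,0,0.31,0.05,-1,0.476,1]]]' 30; python3 - <<'E'
from h import *
rel([.4243,-.0225,.003],tool(-1.425))
s=snap("wrist"); crop(s,0,0,512,384,1.5625,"w2")
E
```

```text
time: 4.85
eef_pos: [0.4286, -0.0359, 0.131]
eef_rot: [3.132, 0.231, 0.002]
contact_force: [0.5, -1.1, 0.7]
width: 0.0881
gripper_force: 0.0
row [0.001, -0.002, 0.003, -0.012, -0.07, 0.64]
```

View pics/w2.png

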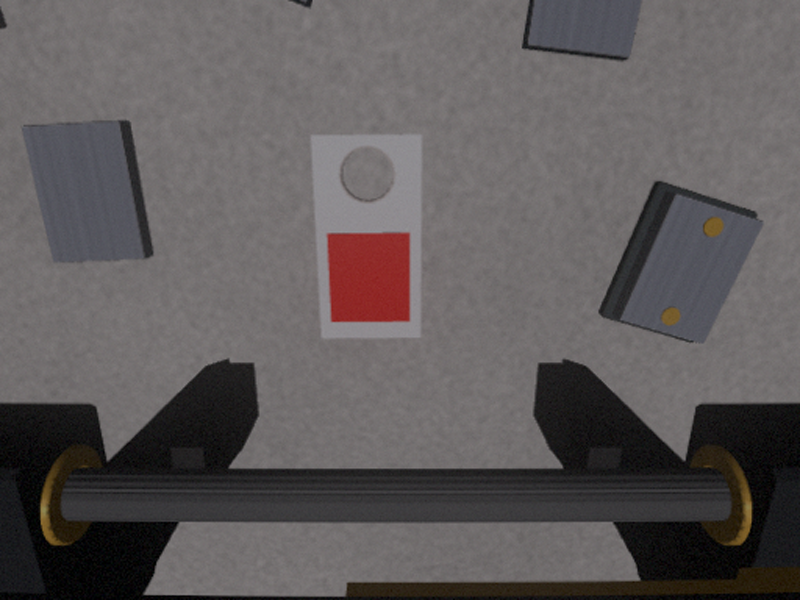

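The wrist view shows the tag with its hole at (367,174), corners at (311,135), (422,135), (420,338) and (322,338), the bed bolts at (713,227) and (671,316), and pack B on the left with corners at (24,126), (120,121), (147,257) and (53,262).

```bash
python3 - <<'E'
from h import *
s=snap("wrist");u=lambda p:(np.atleast_2d(p)+.5)/1.5625-.5
print("hole",p2w(s,u([[367,174]]),.004).round(4))
c=p2w(s,u([[311,135],[422,135],[420,338],[322,338]]),.006)[:,:2];print(c.mean(0).round(4),cv2.minAreaRect((c*1000).astype(np.float32)))
b=p2w(s,u([[713,227],[671,316]]),.02)[:,:2];print("bolts",b.round(4).tolist(),b.mean(0),np.arctan2(*(b[0]-b[1])[::-1]))
c=p2w(s,u([[24,126],[120,121],[147,257],[53,262]]),.012)[:,:2];print(c.mean(0).round(4),cv2.minAreaRect((c*1000).astype(np.float32)))
rel([.4243,-.0225,.003],tool(-1.425))
E
```

```text
hole [[ 0.4824 -0.0129  0.004 ]]
[ 0.4471 -0.0186] ((447.12286376953125, -18.53380584716797), (110.57272338867188, 56.07940673828125), 8.646002769470215)
bolts [[0.4836, -0.1908], [0.4341, -0.1839]] [ 0.45883567 -0.18737302] -0.13881195553322181
[0.4525 0.1283] ((452.55206298828125, 128.76988220214844), (69.4298324584961, 51.32674789428711), 11.31831169128418)
row [0.002, -0.003, 0.001, -0.012, -0.071, 0.641]
```

```bash
python3 -m jog '[[[0,0,0,-0.012,-0.071,0.3,1],[0,0,0,-0.012,-0.071,0.5,1],[0,0,0,-0.012,-0.071,0.64,1],[0,0,0,-0.012,-0.071,0.64,1],[0,0,0,-0.012,-0.071,0.64,0],[0,0,0,-0.012,-0.071,0.64,0],[0,0,0,-0.012,-0.071,0.64,0],[0,0,0,-0.012,-0.071,0.64,0],[0,0,0,-0.012,-0.071,0.64,0]]]' 30; python3 -m jog '[[[0,0,0,0,0,-0.3,0],[0,0,0,0,0,-0.6,0],[0,0,0,0,0,-0.9,0],[0,0,0,0,0,-1,0],[0,0,0,0,0,-1,0]]]'
```

```text
time: 6.08
eef_pos: [0.4231, -0.0211, 0.0027]
eef_rot: [3.133, 0.232, 0.001]
contact_force: [0.1, -3.2, 2.7]
width: 0.0553
gripper_force: 30.0
time: 6.7
eef_pos: [0.4232, -0.021, 0.2034]
eef_rot: [3.132, 0.232, 0.004]
contact_force: [0.3, -0.7, -0.4]
width: 0.055
gripper_force: 30.0
```

```bash
cat >> h.py <<'E'
ISO=(.5235,-.3855,-1.262); RAIL=(.5547,.4106,1.2872)
def loc(b,P):
    c,q=np.cos(b[2]),np.sin(b[2]);return np.array([b[0]+c*P[0]-q*P[1],b[1]+q*P[0]+c*P[1],P[2]])
def plan(wps,start=None):
    """successive waypoints (p,R) -> one row each, split in calls"""
    p0,r0=start or now()[:2]
    for p,r in wps:
        print("row",np.round(np.r_[(r0.inv()*r).as_rotvec()/.5,r0.inv().apply(np.array(p)-p0)/.2],3).tolist()); p0,r0=np.array(p),r
E
python3 - <<'E'
from h import *
s=snap("top")
print("tip seen",p2w(s,(np.array([[660,95]])+.5)/5-.5+[225,160],.2424).round(4),"model",loc(ISO,[-.0224,.15,.2424]).round(4))
h=np.array([.060,.001,-.0005])
def pose(sd,t,yaw=-1.262+np.pi/2-np.pi):
    r=tool(yaw)*R.from_euler("y",t); P=loc(ISO,[.02-.7071*sd,.15,.2+.7071*sd]); return P-r.apply(h),r
p,r,_=now()
A=pose(.09,.4);print("pre",A[0],"reach")
y0=-1.425;y1=-1.262-np.pi/2
w=[]
for k in(1,2,3): w.append((p+(np.array([A[0][0],A[0][1],.33])-p)*k/3,tool(y0+(y1-y0)*k/3)))
w.append(A); w.append(pose(.03,.4)); plan(w)
E
```

```text
tip seen [[ 0.66   -0.3191  0.2424]] model [ 0.6596 -0.3186  0.2424]
pre [ 0.63735917 -0.2455702   0.23981337] reach
row [-0.0, 0.001, 0.943, 0.299, 0.423, -0.213]
row [0.0, 0.0, 0.939, 0.458, 0.241, -0.213]
row [0.0, 0.0, 0.939, 0.518, 0.008, -0.213]
row [-0.0, 0.8, -0.0, 0.0, 0.0, 0.451]
row [0.0, 0.0, 0.0, 0.113, 0.0, 0.278]
```

```bash
python3 -m jog '[[[0,0,0.943,0.3,0.423,-0.213,0],[0,0,0.943,0.3,0.423,-0.213,0],[0,0,0.943,0.3,0.423,-0.213,0],[0,0,0.943,0.3,0.423,-0.213,0]]]'; python3 -m jog '[[[0,0,0.94,0.458,0.24,-0.213,0],[0,0,0.94,0.458,0.24,-0.213,0],[0,0,0.94,0.458,0.24,-0.213,0],[0,0,0.94,0.458,0.24,-0.213,0]]]'; python3 -m jog '[[[0,0,0.94,0.52,0.008,-0.213,0],[0,0,0.94,0.52,0.008,-0.213,0],[0,0,0.94,0.52,0.008,-0.213,0],[0,0,0.94,0.52,0.008,-0.213,0],[0,0,0.94,0.52,0.008,-0.213,0]]]';python3 -m jog '[[[0,0.3,0,0,0,0.2,0],[0,0.6,0,0,0,0.4,0],[0,0.8,0,0,0,0.45,0],[0,0.8,0,0,0,0.45,0],[0,0.8,0,0,0,0.45,0]]]'
python3 - <<'E'
from h import *
h=np.array([.060,.001,-.0005])
def pose(sd,t,yaw=-1.262+np.pi/2-np.pi):
    r=tool(yaw)*R.from_euler("y",t); P=loc(ISO,[.02-.7071*sd,.15,.2+.7071*sd]); return P-r.apply(h),r
plan([pose(.09,.4),pose(.03,.4)])
s=snap("wrist"); crop(s,0,0,512,384,1.5625,"w3")
E
```

```text
time: 7.25
eef_pos: [0.4944, -0.0959, 0.2431]
eef_rot: [-3.1, 0.505, 0.006]
contact_force: [0.5, 0.2, -0.6]
width: 0.055
gripper_force: 30.0
time: 7.75
eef_pos: [0.5661, -0.1701, 0.2863]
eef_rot: [-2.899, 1.21, 0.004]
contact_force: [0.1, 0.1, -1.1]
width: 0.055
gripper_force: 30.0
time: 8.38
eef_pos: [0.6378, -0.2449, 0.3302]
eef_rot: [2.539, -1.85, -0.002]
contact_force: [1.3, -1.1, -0.3]
width: 0.0555
gripper_force: 30.0
time: 9.0
eef_pos: [0.6384, -0.246, 0.2417]
eef_rot: [2.316, -1.694, 0.47]
contact_force: [0.1, -0.9, -0.8]
width: 0.0548
gripper_force: 30.0
row [-0.001, 0.0, -0.003, -0.007, 0.004, 0.007]
row [0.0, 0.0, 0.0, 0.113, 0.0, 0.278]
```

View pics/w3.png

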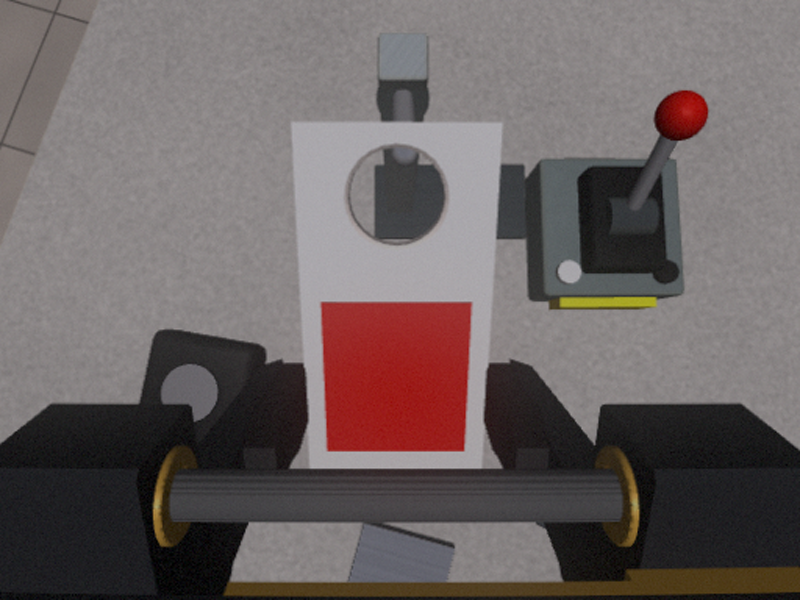

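The wrist view shows the lever off and the tag hole at (397,194), with the peg tip visible through it at (403,155). It is aligned to within about 2 mm sideways, so I'll thread it on.

```bash
python3 -m jog '[[[0,0,0,-0.004,0.008,0.01,0],[0,0,0,0.02,0.008,0.08,0],[0,0,0,0.045,0.008,0.13,0],[0,0,0,0.065,0.008,0.18,0],[0,0,0,0.085,0.008,0.22,0],[0,0,0,0.085,0.008,0.22,0]]]'
python3 - <<'E'
from h import *
s=snap("wrist"); crop(s,150,0,200,250,2.4,"w4")
h=np.array([.060,.001,-.0005])
p,r,_=now();print("expected hole px",w2p(s,p+r.apply(h)),"tip",w2p(s,loc(ISO,[-.0224,.15,.2424])))
E
```

```text
time: 9.8
eef_pos: [0.6464, -0.2779, 0.2057]
eef_rot: [2.314, -1.695, 0.467]
contact_force: [1.1, -0.4, 0.1]
width: 0.0547
gripper_force: 30.0
expected hole px [[253.85137755 125.9675842 ]] tip [[251.19155069 147.06140452]]
```

View pics/w4.png

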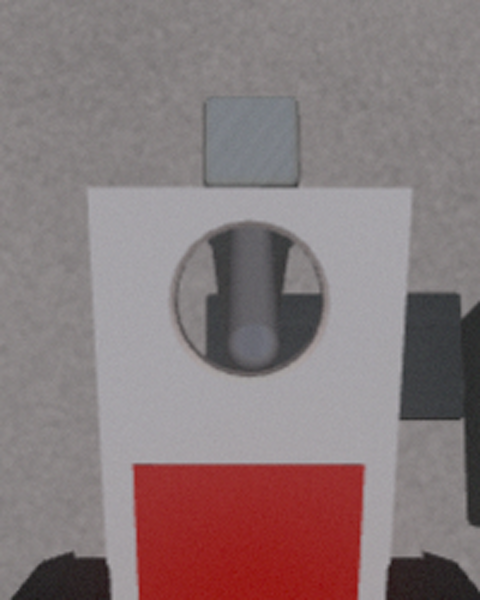

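The peg passes through the hole, with its tip at (253,343) inside the hole centred at (250,298). I'll go a little further and release.

```bash
python3 -m jog '[[[0,0,0,0.015,0,0.03,0],[0,0,0,0.03,0,0.065,0],[0,0,0,0.03,0,0.065,0],[0,0,0,0.03,0,0.065,1],[0,0,0,0.03,0,0.065,1],[0,0,0,0.03,0,0.065,1],[0,0,0,0.03,0,0.065,1],[0,0,0,0.03,0,0.065,1]]]';python3 -m jog '[[[0,0,0,-0.1,0,-0.1,1],[0,0,0,-0.2,0,-0.3,1],[0,0,0,-0.3,0,-0.6,1],[0,0,0,-0.3,0,-0.6,1]]]'
python3 - <<'E'
from h import *
s=snap("wrist"); crop(s,100,0,300,250,2.4,"w5")
E
```

```text
time: 10.85
eef_pos: [0.6497, -0.2876, 0.1969]
eef_rot: [2.315, -1.694, 0.469]
contact_force: [1.1, -0.4, 0.6]
width: 0.0884
gripper_force: 0.0
time: 11.35
eef_pos: [0.6192, -0.1872, 0.2896]
eef_rot: [2.317, -1.692, 0.482]
contact_force: [0.8, -0.6, -0.1]
width: 0.0881
gripper_force: 0.0
```

View pics/w5.png

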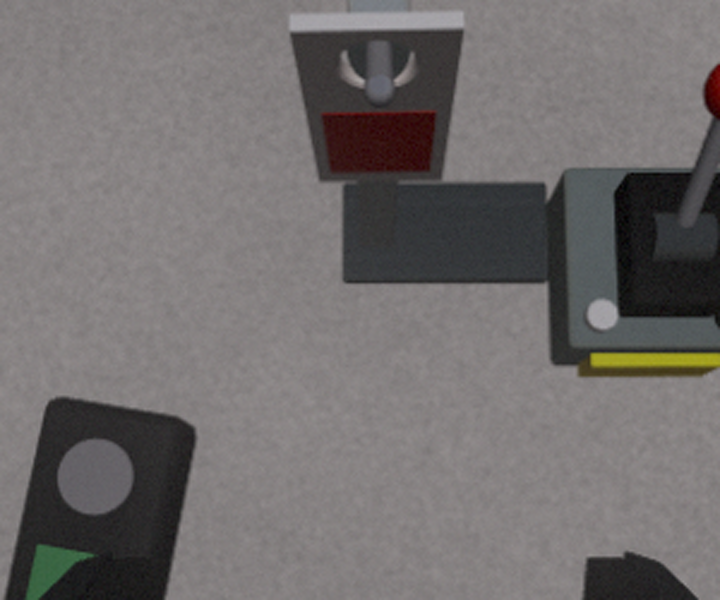

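The tag hangs on the peg and the lever is off. Next come the packs. I'll write a detector for the top camera and check it against my hand readings.

```bash
cat >> h.py <<'E'
def packs(s,cam="top",z=.012):
    im=s["color"].astype(int); m=((im[...,2]-im[...,0])>9).astype(np.uint8)
    out=[]
    for c in cv2.findContours(m,cv2.RETR_EXTERNAL,cv2.CHAIN_APPROX_NONE)[0]:
        if cv2.contourArea(c)<60: continue
        w=p2w(s,c[:,0].astype(float),z)[:,:2]*1000
        (x,y),(a,b),t=cv2.minAreaRect(w.astype(np.float32))
        if a<b: a,b,t=b,a,t+90
        if 60<a<85 and 40<b<62: out.append((round(x/1000,4),round(y/1000,4),round(np.deg2rad((t+90)%180-90),3),round(a,1),round(b,1)))
    return out
E
python3 - <<'E'
from h import *
for q in packs(snap("top")):print(q)
plan([([.60,-.13,.25],tool(-1.262-np.pi/2)),([.6,-.12,.2],tool(-2.2)),([.589,-.103,.12],tool(-1.532)),([.589,-.103,.003],tool(-1.532))])
E
```

```text
(0.4546, 0.1287, np.float64(0.199), 64.4, 47.1)
(0.4605, -0.189, np.float64(-0.169), 68.8, 46.1)
(0.5967, 0.042, np.float64(-0.182), 66.6, 47.1)
row [-0.001, -0.801, -0.001, -0.353, -0.001, 0.038]
row [0.0, 0.0, -1.266, -0.048, -0.015, 0.25]
row [0.0, 0.0, -1.336, -0.094, -0.036, 0.4]
row [0.0, 0.0, 0.0, 0.0, 0.0, 0.585]
```

```bash
python3 -m jog '[[[0,-0.8,0,-0.35,0,0.04,1],[0,-0.8,0,-0.35,0,0.04,1],[0,-0.8,0,-0.35,0,0.04,1],[0,-0.8,0,-0.35,0,0.04,1]]]'; python3 -m jog '[[[0,0,-0.867,0,0,0.2,1],[0,0,-0.867,0,0,0.2,1],[0,0,-0.867,0,0,0.2,1]]]'; python3 -m jog '[[[0,0,-0.867,0,0,0.2,1],[0,0,-0.867,0,0,0.2,1],[0,0,-0.867,0,0,0.2,1]]]'; python3 -m jog '[[[0,0,-0.867,0,0,0.2,1],[0,0,-0.867,0,0,0.2,1],[0,0,-0.867,0,0,0.2,1],[0,0,-0.867,0,0,0.2,1]]]'; python3 - <<'E'
from h import *
for q in packs(snap("top")):print(q)
for z in(.012,):
  for q in packs(snap("wrist"),z=z):print("wrist",q)
plan([([.589,-.103,.003],tool(-1.532))])
E
```

```text
time: 11.95
eef_pos: [0.6003, -0.1328, 0.2485]
eef_rot: [2.532, -1.856, 0.001]
contact_force: [0.2, 0.1, -0.3]
width: 0.0879
gripper_force: 0.0
time: 12.32
eef_pos: [0.6001, -0.1316, 0.2089]
eef_rot: [2.875, -1.261, 0.001]
contact_force: [0.2, 1.2, -0.3]
width: 0.0882
gripper_force: 0.0
time: 12.7
eef_pos: [0.6001, -0.1316, 0.1689]
eef_rot: [3.079, -0.613, 0.0]
contact_force: [0.3, 0.3, -0.0]
width: 0.0883
gripper_force: 0.0
time: 13.2
eef_pos: [0.6003, -0.1316, 0.1294]
eef_rot: [3.139, 0.058, 0.001]
contact_force: [0.2, 0.6, 0.7]
width: 0.0885
gripper_force: 0.0
(0.455, 0.1288, np.float64(0.199), 63.7, 47.2)
(0.4604, -0.1891, np.float64(-0.137), 68.1, 45.4)
(0.597, 0.0422, np.float64(-0.197), 66.6, 46.7)
row [0.003, -0.001, -0.006, -0.052, -0.146, 0.632]
```

```bash
python3 -m jog '[[[0,0,0,-0.052,-0.146,0.2,1],[0,0,0,-0.052,-0.146,0.45,1],[0,0,0,-0.052,-0.146,0.632,1],[0,0,0,-0.052,-0.146,0.632,1],[0,0,0,-0.052,-0.146,0.632,0],[0,0,0,-0.052,-0.146,0.632,0],[0,0,0,-0.052,-0.146,0.632,0],[0,0,0,-0.052,-0.146,0.632,0],[0,0,0,-0.052,-0.146,0.632,0]]]' 25; python3 -m jog '[[[0,0,0,0,0,-0.25,0],[0,0,0,0,0,-0.5,0],[0,0,0,0,0,-0.5,0]]]'; python3 - <<'E'
from h import *
for q in packs(snap("top"),z=.11):print(q)
B=[.4605,-.1868]
plan([(B+[.10],tool(-1.718)),(B+[.0245],tool(-1.718))])
E
```

```text
time: 14.42
eef_pos: [0.5889, -0.1031, 0.003]
eef_rot: [3.141, 0.058, 0.0]
contact_force: [-0.6, 0.1, 1.2]
width: 0.0497
gripper_force: 25.0
time: 14.8
eef_pos: [0.5902, -0.1035, 0.1061]
eef_rot: [3.139, 0.058, 0.009]
contact_force: [0.0, 0.8, -4.3]
width: 0.0494
gripper_force: 25.0
(0.4532, 0.1218, np.float64(0.201), 60.8, 44.4)
(0.4602, -0.1769, np.float64(-0.121), 63.3, 44.9)
(0.5873, 0.04, np.float64(-0.197), 62.8, 44.6)
row [0.001, -0.003, 0.368, -0.657, 0.395, 0.017]
row [0.0, 0.0, 0.0, 0.0, 0.0, 0.378]
```

```bash
python3 -m jog '[[[0,0,0.368,-0.657,0.395,0,0],[0,0,0.368,-0.657,0.395,0.017,0],[0,0,0.368,-0.657,0.395,0.017,0],[0,0,0.368,-0.657,0.395,0.017,0],[0,0,0.368,-0.657,0.395,0.017,0]]]'; python3 - <<'E'
from h import *
plan([([.460,-.187,.024],tool(-1.718))])
E
```

```text
time: 15.48
eef_pos: [0.4606, -0.1864, 0.0985]
eef_rot: [-3.132, 0.231, 0.002]
contact_force: [0.5, 0.3, -2.4]
width: 0.0497
gripper_force: 25.0
row [-0.002, 0.003, 0.0, -0.002, 0.004, 0.373]
```

```bash
python3 -m jog '[[[0,0,0,-0.002,0.004,0.2,0],[0,0,0,-0.002,0.004,0.32,0],[0,0,0,-0.002,0.004,0.373,0],[0,0,0,-0.002,0.004,0.373,0],[0,0,0,-0.002,0.004,0.373,0.75],[0,0,0,-0.002,0.004,0.373,0.75],[0,0,0,-0.002,0.004,0.373,0.75],[0,0,0,-0.002,0.004,0.373,0.75]]]'; python3 -m jog '[[[0,0,0,0,0,-0.2,1],[0,0,0,0,0,-0.5,1],[0,0,0,-0.5,0,-0.5,1],[0,0,0,-0.5,0,-0.5,1],[0,0,0,-0.5,0,-0.5,1]]]'; python3 - <<'E'
from h import *
s=snap("wrist"); crop(s,0,0,512,384,1.5625,"w6")
for q in packs(snap("top")):print(q)
E
```

```text
time: 16.48
eef_pos: [0.46, -0.1877, 0.0252]
eef_rot: [3.133, -0.231, 0.001]
contact_force: [-0.2, -0.3, -0.6]
width: 0.0658
gripper_force: 0.0
time: 17.1
eef_pos: [0.3593, -0.1723, 0.1253]
eef_rot: [-3.133, 0.233, 0.001]
contact_force: [-0.1, -0.7, -0.4]
width: 0.0882
gripper_force: 0.0
(0.4546, 0.1288, np.float64(0.192), 64.6, 47.5)
(0.4626, -0.1898, np.float64(-0.135), 69.2, 46.4)
(0.597, 0.0418, np.float64(-0.199), 66.6, 47.3)
```

View pics/w6.png

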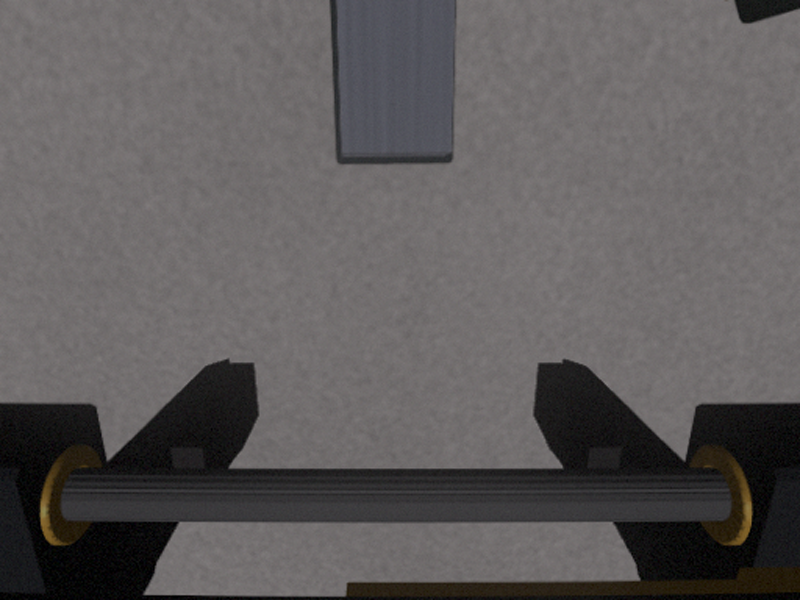

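```bash
python3 - <<'E'
from h import *
s=snap("wrist")
g=s["color"].astype(int).sum(2)[:,240:270].mean(1); print([(i,int(g[i])) for i in range(90,110)])
n=np.array([np.cos(-.147),np.sin(-.147)])
for v,z in((152,.032),(162.5,.008)):
  w=p2w(s,(np.array([[397,v]])+.5)/1.5625-.5,z)[0]; print(z,w,"along",(w[:2]-[.4605,-.187])@n)
for q in packs(snap("top"),z=.032):print(q)
E
```

```text
[(90, 259), (91, 259), (92, 259), (93, 259), (94, 260), (95, 259), (96, 260), (97, 260), (98, 259), (99, 260), (100, 260), (101, 259), (102, 242), (103, 204), (104, 165), (105, 152), (106, 150), (107, 140), (108, 268), (109, 322)]
0.032 [ 0.42922259 -0.18397632  0.032     ] along -0.031382960815789396
0.008 [ 0.42342041 -0.18319256  0.008     ] along -0.03723736239091691
(0.4543, 0.1274, np.float64(0.192), 63.8, 46.9)
(0.4626, -0.1874, np.float64(-0.134), 67.5, 45.8)
(0.5951, 0.0418, np.float64(-0.197), 65.9, 46.1)
```

```bash
python3 - <<'E'
from h import *
s=snap("wrist")
n=np.array([np.cos(-.147),np.sin(-.147)])
for v,z in((102.8,.032),(107.8,.008)):
  w=p2w(s,np.array([[254,v]]),z)[0]; print(z,w,"along",(w[:2]-[.4605,-.187])@n)
print(now()[0])
# refined pack at top
plan([([.5955,.0415,.12],tool(-1.760))])
E
```

```text
0.032 [ 0.42572008 -0.1833718   0.032     ] along -0.03493624016853895
0.008 [ 0.42077579 -0.18272003  0.008     ] along -0.039922678132526535
[ 0.36183232 -0.17326214  0.12489887]
row [0.0, -0.001, 0.085, 0.999, -1.233, 0.025]
```

```bash
python3 -m jog '[[[0,0,0.08,0.5,-0.6,0,1],[0,0,0.08,0.5,-0.6,0,1],[0,0,0.08,0.5,-0.6,0,1],[0,0,0.08,0.5,-0.6,0,1]]]'; python3 -m jog '[[[0,0,0,0.5,-0.6,0,1],[0,0,0,0.5,-0.6,0,1],[0,0,0,0.5,-0.6,0,1],[0,0,0,0.5,-0.6,0,1]]]'; python3 - <<'E'
from h import *
for q in packs(snap("top")):print(q)
plan([([.5962,.0410,.003],tool(-1.760))])
E
```

```text
time: 17.85
eef_pos: [0.479, -0.0675, 0.1244]
eef_rot: [-3.128, 0.288, -0.0]
contact_force: [-0.7, -0.3, 0.1]
width: 0.0881
gripper_force: 0.0
time: 18.35
eef_pos: [0.5988, 0.0309, 0.1241]
eef_rot: [3.128, -0.291, -0.001]
contact_force: [-0.8, 0.0, 0.2]
width: 0.0879
gripper_force: 0.0
(0.463, -0.1898, np.float64(-0.135), 68.3, 46.4)
row [0.001, 0.003, 0.005, -0.017, -0.052, 0.606]
```

```bash
python3 -m jog '[[[0,0,0,-0.017,-0.052,0.2,1],[0,0,0,-0.017,-0.052,0.45,1],[0,0,0,-0.017,-0.052,0.606,1],[0,0,0,-0.017,-0.052,0.606,1],[0,0,0,-0.017,-0.052,0.606,0],[0,0,0,-0.017,-0.052,0.606,0],[0,0,0,-0.017,-0.052,0.606,0],[0,0,0,-0.017,-0.052,0.606,0],[0,0,0,-0.017,-0.052,0.606,0]]]'; python3 -m jog '[[[0,0,0,0,0,-0.25,0],[0,0,0,0,0,-0.5,0],[0,0,0,0,0,-0.5,0]]]'; python3 - <<'E'
from h import *
plan([([.4598,-.187,.11],tool(-1.718))])
E
```

```text
time: 19.52
eef_pos: [0.5967, 0.0413, 0.0039]
eef_rot: [3.128, -0.293, 0.0]
contact_force: [-1.8, -0.6, 2.3]
width: 0.0496
gripper_force: 25.0
time: 19.9
eef_pos: [0.5981, 0.0412, 0.107]
eef_rot: [3.128, -0.293, 0.01]
contact_force: [0.3, -0.0, -3.7]
width: 0.0498
gripper_force: 25.0
row [-0.0, -0.013, -0.079, -0.468, 1.25, -0.019]
```

```bash
python3 -m jog '[[[0,0,-0.08,-0.23,0.63,0,0],[0,0,-0.08,-0.23,0.63,0,0],[0,0,-0.08,-0.23,0.63,0,0],[0,0,-0.08,-0.23,0.63,0,0]]]'; python3 -m jog '[[[0,0,0,-0.2,0.63,0,0],[0,0,0,-0.2,0.63,0,0],[0,0,0,-0.2,0.63,0,0],[0,0,0,-0.2,0.63,0,0],[0,0,0,-0.2,0.63,0,0]]]'; python3 - <<'E'
from h import *
for q in packs(snap("top")):print(q)
plan([([.4598,-.187,.037],tool(-1.718))])
E
```

```text
time: 20.4
eef_pos: [0.5277, -0.0741, 0.1028]
eef_rot: [-3.132, 0.233, 0.003]
contact_force: [0.0, -0.1, -3.1]
width: 0.0494
gripper_force: 25.0
time: 21.02
eef_pos: [0.4707, -0.1912, 0.1035]
eef_rot: [-3.133, 0.227, 0.0]
contact_force: [-0.6, 0.3, -3.4]
width: 0.0495
gripper_force: 25.0
(0.4549, 0.129, np.float64(0.199), 63.7, 47.6)
row [-0.001, 0.0, 0.005, -0.057, -0.013, 0.333]
```

Pack B hasn't moved. I'll lower this pack onto the pile.

```bash
python3 -m jog '[[[0,0,0.005,-0.057,-0.013,0,0],[0,0,0.005,-0.057,-0.013,0.15,0],[0,0,0.005,-0.057,-0.013,0.27,0],[0,0,0.005,-0.057,-0.013,0.33,0],[0,0,0.005,-0.057,-0.013,0.33,0],[0,0,0.005,-0.057,-0.013,0.33,0.75],[0,0,0.005,-0.057,-0.013,0.33,0.75],[0,0,0.005,-0.057,-0.013,0.33,0.75],[0,0,0.005,-0.057,-0.013,0.33,0.75]]]'; python3 -m jog '[[[0,0,0,0,0,-0.2,1],[0,0,0,0,0,-0.5,1],[0,0,0,0,0,-0.5,1]]]'; python3 - <<'E'
from h import *
for q in packs(snap("top")):print(q)
plan([([.4542,.1275,.12],tool(-1.370))])
E
```

```text
time: 22.2
eef_pos: [0.4592, -0.1886, 0.038]
eef_rot: [3.133, -0.235, 0.001]
contact_force: [0.3, -0.3, -0.3]
width: 0.0661
gripper_force: 0.0
time: 22.58
eef_pos: [0.4606, -0.1895, 0.1415]
eef_rot: [3.128, -0.234, 0.011]
contact_force: [0.8, -1.0, -1.3]
width: 0.088
gripper_force: 0.0
(0.4546, 0.1287, np.float64(0.201), 64.5, 47.1)
row [0.005, -0.006, -0.701, -0.263, -1.56, 0.092]
```

```bash
python3 -m jog '[[[0,0,0,-0.13,-0.8,0.05,1],[0,0,0,-0.13,-0.8,0.05,1],[0,0,0,-0.13,-0.8,0.05,1],[0,0,0,-0.13,-0.8,0.05,1]]]'; python3 -m jog '[[[0,0,-0.7,-0.13,-0.75,0.05,1],[0,0,-0.7,-0.13,-0.75,0.05,1],[0,0,-0.7,-0.13,-0.75,0.05,1],[0,0,-0.7,-0.13,-0.75,0.05,1],[0,0,-0.7,-0.13,-0.75,0.05,1]]]'; python3 - <<'E'
from h import *
for q in packs(snap("top"),z=.044):print(q)
plan([([.4545,.1275,.003],tool(-1.370))])
E
```

```text
time: 23.12
eef_pos: [0.4563, -0.0244, 0.1265]
eef_rot: [-3.132, 0.229, 0.005]
contact_force: [0.2, -0.2, -1.4]
width: 0.0879
gripper_force: 0.0
time: 23.75
eef_pos: [0.4542, 0.1245, 0.1173]
eef_rot: [3.126, 0.312, -0.001]
contact_force: [0.3, -0.5, -0.6]
width: 0.088
gripper_force: 0.0
(0.461, -0.1875, np.float64(-0.116), 70.1, 47.5)
row [0.0, 0.001, -0.005, 0.005, -0.015, 0.572]
```

```bash
python3 -m jog '[[[0,0,0,0.005,-0.015,0.2,1],[0,0,0,0.005,-0.015,0.45,1],[0,0,0,0.005,-0.015,0.572,1],[0,0,0,0.005,-0.015,0.572,1],[0,0,0,0.005,-0.015,0.572,0],[0,0,0,0.005,-0.015,0.572,0],[0,0,0,0.005,-0.015,0.572,0],[0,0,0,0.005,-0.015,0.572,0],[0,0,0,0.005,-0.015,0.572,0]]]'; python3 -m jog '[[[0,0,0,0,0,-0.25,0],[0,0,0,0,0,-0.6,0],[0,0,0,0,0,-0.6,0]]]'; python3 - <<'E'
from h import *
plan([([.457,-.03,.12],tool(-1.718)),([.4600,-.187,.12],tool(-1.718))])
E
```

```text
time: 24.92
eef_pos: [0.4544, 0.1289, 0.0035]
eef_rot: [3.126, 0.314, 0.0]
contact_force: [-0.1, -1.6, 1.6]
width: 0.0498
gripper_force: 25.0
time: 25.3
eef_pos: [0.4556, 0.1291, 0.1265]
eef_rot: [3.125, 0.315, 0.011]
contact_force: [0.7, -0.4, -2.5]
width: 0.0498
gripper_force: 25.0
row [-0.0, -0.014, 0.696, -0.152, 0.781, 0.032]
row [0.0, 0.0, 0.0, 0.13, 0.774, 0.0]
```

```bash
python3 -m jog '[[[0,0,0.696,-0.152,0.78,0.01,0],[0,0,0.696,-0.152,0.78,0.01,0],[0,0,0.696,-0.152,0.78,0.01,0],[0,0,0.696,-0.152,0.78,0.01,0]]]'; python3 -m jog '[[[0,0,0,0.13,0.77,0,0],[0,0,0,0.13,0.77,0,0],[0,0,0,0.13,0.77,0,0],[0,0,0,0.13,0.77,0,0],[0,0,0,0.13,0.77,0,0]]]'; python3 - <<'E'
from h import *
plan([([.4600,-.187,.049],tool(-1.718))])
E
```

```text
time: 25.8
eef_pos: [0.455, -0.0317, 0.12]
eef_rot: [-3.132, 0.237, 0.004]
contact_force: [-0.3, 0.8, -3.8]
width: 0.0494
gripper_force: 25.0
time: 26.42
eef_pos: [0.4583, -0.1846, 0.1206]
eef_rot: [-3.132, 0.23, 0.003]
contact_force: [0.5, -0.1, -2.9]
width: 0.0497
gripper_force: 25.0
row [-0.003, 0.004, 0.001, 0.011, 0.011, 0.358]
```

```bash
python3 -m jog '[[[0,0,0,0.011,0.006,0.1,0],[0,0,0,0.011,0.006,0.25,0],[0,0,0,0.011,0.006,0.355,0],[0,0,0,0.011,0.006,0.355,0],[0,0,0,0.011,0.006,0.355,0],[0,0,0,0.011,0.006,0.355,0.75],[0,0,0,0.011,0.006,0.355,0.75],[0,0,0,0.011,0.006,0.355,0.75],[0,0,0,0.011,0.006,0.355,0.75]]]'; python3 -m jog '[[[0,0,0,0,0,-0.2,1],[0,0,0,-0.2,0,-0.5,1],[0,0,0,-0.3,0,-0.5,1],[0,0,0,-0.3,0,-0.5,1],[0,0,0,-0.3,0,-0.5,1]]]'; python3 - <<'E'
from h import *
snap("wrist");s=snap("wrist"); crop(s,0,0,512,384,1.5625,"w7")
E
```

```text
time: 27.55
eef_pos: [0.4607, -0.1877, 0.0505]
eef_rot: [3.133, -0.232, 0.0]
contact_force: [0.9, -0.5, -0.8]
width: 0.0664
gripper_force: 0.0
time: 28.18
eef_pos: [0.4018, -0.179, 0.15]
eef_rot: [-3.133, 0.232, 0.0]
contact_force: [-0.7, -0.1, 0.1]
width: 0.0882
gripper_force: 0.0
```

View pics/w7.png

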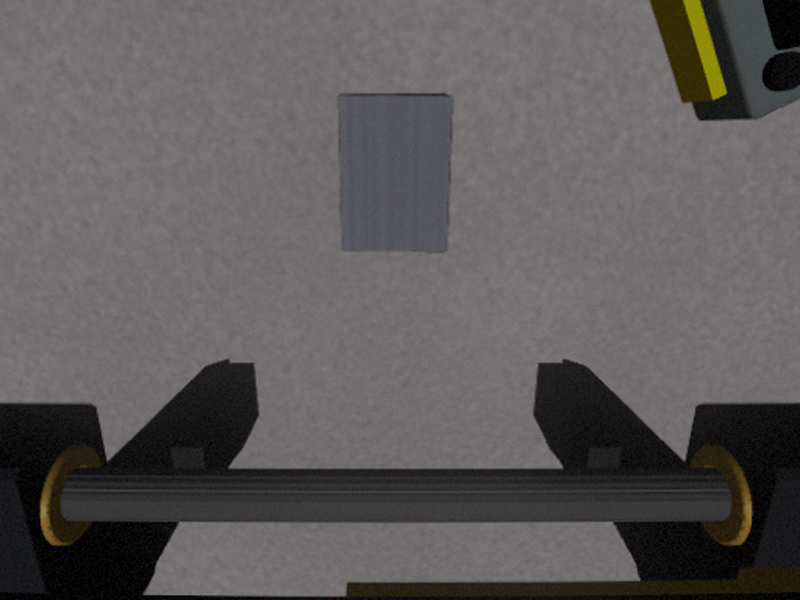

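```bash
python3 - <<'E'
from h import *
r=tool(-1.457);plan([([.47,-.05,.15],r),([.53,.075,.15],r),([.5878,.2,.13],r)])
E
```

```text
row [-0.001, 0.001, -0.523, 0.242, -0.688, -0.001]
row [0.0, 0.0, 0.0, 0.369, -0.587, 0.0]
row [0.0, 0.0, 0.0, 0.358, -0.588, 0.1]
```

```bash
python3 -m jog '[[[0,0,-0.523,0.242,-0.688,0,0.7],[0,0,-0.523,0.242,-0.688,0,0.7],[0,0,-0.523,0.242,-0.688,0,0.7],[0,0,-0.523,0.242,-0.688,0,0.7]]]'; python3 -m jog '[[[0,0,0,0.727,-1,0,0.7],[0,0,0,0.727,-1,0,0.7],[0,0,0,0.727,-1,0,0.7],[0,0,0,0.727,-1,0,0.7],[0,0,0,0.727,-1,0,0.7],[0,0,0,0.727,-1,0,0.7]]]'; python3 - <<'E'
from h import *
snap("wrist");s=snap("wrist"); crop(s,0,0,512,384,1.5625,"w8")
plan([([.5878,.2,.003],tool(-1.457))])
E
```

```text
time: 28.78
eef_pos: [0.47, -0.0487, 0.1496]
eef_rot: [-3.136, -0.183, 0.002]
contact_force: [-0.9, -0.1, -0.7]
width: 0.0614
gripper_force: 0.0
time: 29.52
eef_pos: [0.591, 0.1641, 0.1496]
eef_rot: [3.136, 0.177, -0.002]
contact_force: [-0.3, 0.1, 0.4]
width: 0.0619
gripper_force: 0.0
row [0.0, 0.001, -0.004, 0.005, -0.182, 0.736]
```

View pics/w8.png

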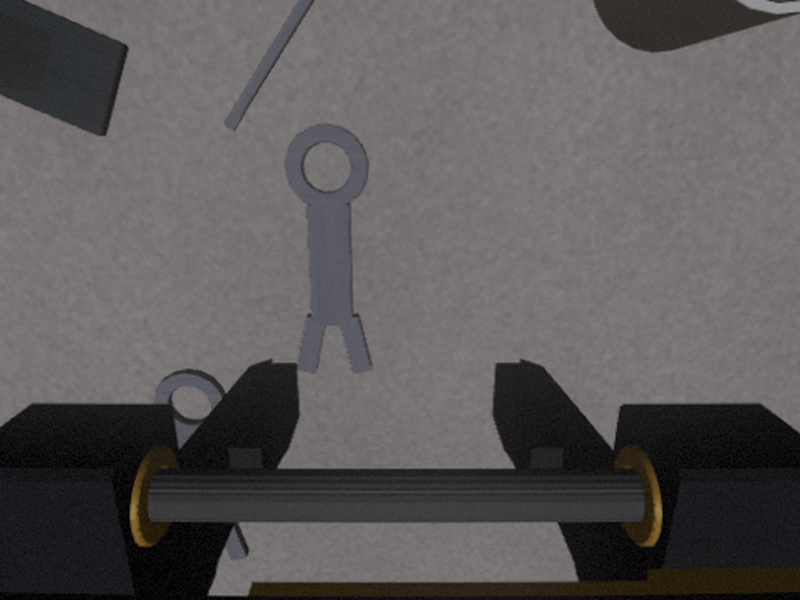

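The wrist view shows spanner A with its eye at (327,165) and jaw tips at (308,370) and (362,370). The screwdriver tip at (232,127) is clear of it, and spanner B's eye is at (190,400).

```bash
python3 - <<'E'
from h import *
s=snap("wrist");u=lambda p:(np.atleast_2d(p)+.5)/1.5625-.5
w=p2w(s,u([[327,165],[308,371],[362,371],[309,210],[350,205],[312,318],[352,318]]),.007)[:,:2]
e=w[0];j=w[1:3].mean(0);d=e-j;yaw=np.arctan2(d[1],d[0]);print("eye",e.round(4),yaw,np.hypot(*d))
a=w[3:5].mean(0)-w[5:].mean(0);print("shank yaw",np.arctan2(a[1],a[0]))
print("B eye",p2w(s,u([[192,401]]),.007).round(4))
g=e-.06*np.array([np.cos(yaw),np.sin(yaw)]);print(g);plan([(np.r_[g,.003],tool(yaw-np.pi/2))])
E
```

```text
eye [0.6462 0.208 ] 0.11195155434659611 0.12387867140836467
shank yaw 0.09653664472474945
B eye [[0.492  0.2826 0.007 ]]
[0.58657366 0.20125315]
row [0.0, 0.001, -0.0, -0.001, -0.189, 0.737]
```

```bash
python3 -m jog '[[[0,0,0,0.002,-0.186,0.2,0.7],[0,0,0,0.002,-0.186,0.5,0.7],[0,0,0,0.002,-0.186,0.735,0.7],[0,0,0,0.002,-0.186,0.735,0.7],[0,0,0,0.002,-0.186,0.735,0],[0,0,0,0.002,-0.186,0.735,0],[0,0,0,0.002,-0.186,0.735,0],[0,0,0,0.002,-0.186,0.735,0],[0,0,0,0.002,-0.186,0.735,0]]]' 40; python3 -m jog '[[[0,0,0,0,0,-0.25,0],[0,0,0,0,0,-0.5,0],[0,0,0,0,0,-0.9,0],[0,0,0,0,0,-0.9,0],[0,0,0,0,0,-0.9,0]]]'; python3 - <<'E'
from h import *
p,r,_=now();print(r.as_matrix().round(2).tolist())
h=np.array([.060,0,-.001])
yaw=1.2872-np.pi/2
def pose(sd,t,y=-.07):
    r=tool(yaw)*R.from_euler("y",t); P=loc(RAIL,[-.015-.7071*sd,y,.215+.7071*sd]); return P-r.apply(h),r
A=pose(.09,.4);y0=-1.459
w=[(p+(np.array([A[0][0],A[0][1],.34])-p)*k/3,tool(y0+(yaw-y0)*k/3)) for k in(1,2,3)]+[A,pose(.03,.4)]
print(w[2][0],A[0]);plan(w)
E
```

```text
time: 30.8
eef_pos: [0.5873, 0.2022, 0.0034]
eef_rot: [3.136, 0.179, 0.0]
contact_force: [-0.6, -1.8, 1.5]
width: 0.0229
gripper_force: 40.0
time: 31.42
eef_pos: [0.5875, 0.2025, 0.1843]
eef_rot: [-3.136, -0.179, -0.003]
contact_force: [0.1, -0.6, -2.2]
width: 0.0231
gripper_force: 40.0
[[0.99, 0.11, 0.0], [0.11, -0.99, 0.0], [0.0, -0.0, -1.0]]
[0.58454552 0.26283319 0.34      ] [0.58454552 0.26283319 0.25435284]
row [0.001, -0.004, -0.779, 0.007, -0.1, -0.259]
row [0.0, 0.0, -0.784, 0.044, -0.09, -0.259]
row [0.0, 0.0, -0.784, 0.075, -0.067, -0.259]
row [0.0, 0.8, 0.0, 0.0, 0.0, 0.428]
row [0.0, 0.0, 0.0, 0.113, 0.0, 0.278]
```

```bash
python3 -m jog '[[[0,0,-0.78,0,-0.1,-0.26,0],[0,0,-0.78,0,-0.1,-0.26,0],[0,0,-0.78,0,-0.1,-0.26,0],[0,0,-0.78,0,-0.1,-0.26,0]]]'; python3 -m jog '[[[0,0,-0.784,0.044,-0.09,-0.26,0],[0,0,-0.784,0.044,-0.09,-0.26,0],[0,0,-0.784,0.044,-0.09,-0.26,0],[0,0,-0.784,0.044,-0.09,-0.26,0]]]'; python3 -m jog '[[[0,0,-0.784,0.075,-0.067,-0.26,0],[0,0,-0.784,0.075,-0.067,-0.26,0],[0,0,-0.784,0.075,-0.067,-0.26,0],[0,0,-0.784,0.075,-0.067,-0.26,0],[0,0,-0.784,0.075,-0.067,-0.26,0]]]'; python3 -m jog '[[[0,0.3,0,0,0,0.2,0],[0,0.6,0,0,0,0.4,0],[0,0.8,0,0,0,0.43,0],[0,0.8,0,0,0,0.43,0],[0,0.8,0,0,0,0.43,0]]]'
cat >> h.py <<'E'
def rpose(sd,t,y=-.07,h=(.060,0,-.001)):
    r=tool(1.2872-np.pi/2)*R.from_euler("y",t); P=loc(RAIL,[-.015-.7071*sd,y,.215+.7071*sd]); return P-r.apply(np.array(h)),r
E
python3 - <<'E'
from h import *
plan([rpose(.09,.4),rpose(.03,.4)])
snap("wrist");s=snap("wrist"); crop(s,0,0,512,384,1.5625,"w9")
p,r,_=now();print("exp eye",w2p(s,p+r.apply([.06,0,-.001]))*1.5625,"tip",w2p(s,loc(RAIL,[-.0574,-.07,.2574]))*1.5625)
E
```

```text
time: 31.92
eef_pos: [0.5847, 0.222, 0.2336]
eef_rot: [-3.044, -0.778, 0.005]
contact_force: [-0.2, -0.0, -2.1]
width: 0.0232
gripper_force: 40.0
time: 32.42
eef_pos: [0.5839, 0.2419, 0.2861]
eef_rot: [-2.834, -1.354, 0.004]
contact_force: [0.3, 0.1, -1.4]
width: 0.0229
gripper_force: 40.0
time: 33.05
eef_pos: [0.583, 0.2621, 0.3387]
eef_rot: [-2.515, -1.882, 0.002]
contact_force: [0.2, 0.3, -2.5]
width: 0.0228
gripper_force: 40.0
time: 33.67
eef_pos: [0.5834, 0.2625, 0.2542]
eef_rot: [-2.293, -1.721, -0.464]
contact_force: [0.2, 0.8, -1.7]
width: 0.0235
gripper_force: 40.0
row [0.002, 0.002, 0.001, 0.003, 0.005, 0.001]
row [0.0, 0.0, 0.0, 0.113, 0.0, 0.278]
exp eye [[396.81448008 198.05990567]] tip [[400.63321872 151.57947503]]
```

View pics/w9.png

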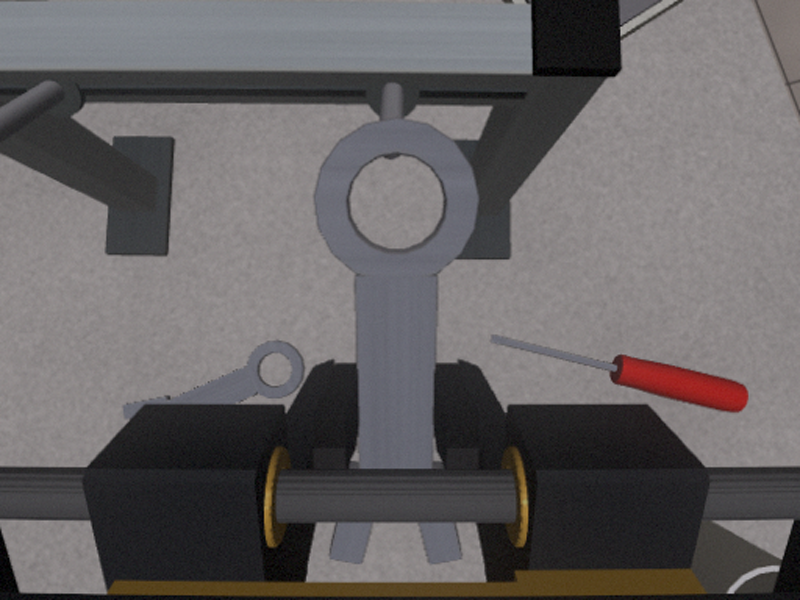

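The eye is at (396,202), and the peg tip is just visible at its upper edge at (392,155), which matches the predictions within about 2 mm. I'll thread it on.

```bash
python3 -m jog '[[[0,0,0,0.003,-0.005,0.01,0],[0,0,0,0.027,-0.005,0.07,0],[0,0,0,0.05,-0.005,0.12,0],[0,0,0,0.07,-0.005,0.17,0],[0,0,0,0.09,-0.005,0.22,0],[0,0,0,0.116,-0.005,0.278,0],[0,0,0,0.116,-0.005,0.278,0]]]'
python3 - <<'E'
from h import *
snap("wrist");s=snap("wrist"); crop(s,150,0,200,250,2.4,"w10")
E
```

```text
time: 34.65
eef_pos: [0.5938, 0.3045, 0.2101]
eef_rot: [-2.291, -1.72, -0.462]
contact_force: [-0.1, -0.4, -1.8]
width: 0.0232
gripper_force: 40.0
```

View pics/w10.png

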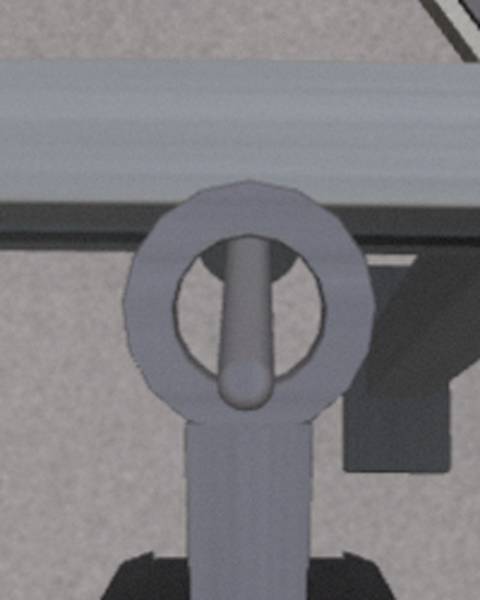

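The peg is through the eye. I'll release the spanner, back off, and measure spanner B from the top camera with code.

```bash
python3 -m jog '[[[0,0,0,0,0,0,0.6],[0,0,0,0,0,0,0.6],[0,0,0,0,0,0,0.6],[0,0,0,0,0,0,0.6],[0,0,0,-0.1,0,-0.1,0.6],[0,0,0,-0.2,0,-0.3,0.6],[0,0,0,-0.3,0,-0.6,0.6],[0,0,0,-0.3,0,-0.6,0.6],[0,0,0,-0.3,0,-0.6,0.6]]]'
cat >> h.py <<'E'
def blobs(s,z,lo=100):
    """bluish blobs: area, centre, long axis, extent in world at height z"""
    im=s["color"].astype(int); m=((im[...,2]-im[...,0])>9).astype(np.uint8)
    for c in cv2.findContours(m,cv2.RETR_EXTERNAL,cv2.CHAIN_APPROX_NONE)[0]:
        if cv2.contourArea(c)<lo: continue
        w=p2w(s,c[:,0].astype(float),z)[:,:2]; r=cv2.minAreaRect((w*1000).astype(np.float32))
        print(cv2.contourArea(c),c[:,0].mean(0).round(),np.round(r[0],1),np.round(r[1],1),round(r[2],1))
E
python3 - <<'E'
from h import *
blobs(snap("top"),.007); print("wrist");blobs(snap("wrist"),.007)
plan([([.55,.20,.30],tool(1.2872-np.pi/2))])
E
```

```text
time: 35.88
eef_pos: [0.5654, 0.206, 0.2979]
eef_rot: [-2.292, -1.719, -0.464]
contact_force: [-0.4, 0.7, -0.5]
width: 0.0528
gripper_force: 0.0
222.0 [309. 243.] [ 460.6 -193. ] [48.1 71.5] 79.9
108.0 [178. 253.] [437.8 276.3] [133.8  37.4] 6.2
520.5 [126. 212.] [572.8 469.2] [ 35.5 283.4] 72.3
wrist
row [-0.005, -0.799, 0.002, -0.043, -0.064, -0.034]
```

```bash
python3 -m jog '[[[0,-0.8,0,0,0,-0.05,0.7],[0,-0.8,0,0,0,-0.05,0.7],[0,-0.8,0,0,0,-0.05,0.7],[0,-0.8,0,0,0,-0.05,0.7]]]';python3 -m jog '[[[0,0,0.77,0,0,0,0.7],[0,0,0.77,0,0,0,0.7],[0,0,0.77,0,0,0,0.7]]]';python3 -m jog '[[[0,0,0.77,0,0,0,0.7],[0,0,0.77,0,0,0,0.7],[0,0,0.77,0,0,0,0.7]]]';python3 -m jog '[[[0,0,0.77,0,0,0,0.7],[0,0,0.77,0,0,0,0.7],[0,0,0.77,0,0,0,0.7],[0,0,0.77,0,0,0,0.7]]]'; python3 - <<'E'
from h import *
g=[.4256,.2739];r=tool(.13-np.pi/2)
plan([(g+[.28],r),(g+[.13],r),(g+[.003],r)])
blobs(snap("top"),.007); print("wrist");blobs(snap("wrist"),.007)
E
```

```text
time: 36.48
eef_pos: [0.5643, 0.2029, 0.3063]
eef_rot: [-2.509, -1.886, 0.0]
contact_force: [0.0, -0.6, 0.2]
width: 0.0615
gripper_force: 0.0
time: 36.85
eef_pos: [0.5644, 0.2015, 0.3072]
eef_rot: [-2.825, -1.37, -0.001]
contact_force: [0.4, 0.5, -0.5]
width: 0.0618
gripper_force: 0.0
time: 37.22
eef_pos: [0.5644, 0.2018, 0.3074]
eef_rot: [-3.034, -0.81, -0.0]
contact_force: [-0.4, 0.3, -0.2]
width: 0.0617
gripper_force: 0.0
time: 37.72
eef_pos: [0.5644, 0.2021, 0.3075]
eef_rot: [-3.134, -0.217, 0.0]
contact_force: [-0.4, -0.7, 0.9]
width: 0.0615
gripper_force: 0.0
row [-0.001, 0.0, 0.017, -0.638, -0.451, 0.138]
row [0.0, 0.0, 0.0, 0.0, 0.0, 0.75]
row [0.0, 0.0, 0.0, 0.0, 0.0, 0.635]
220.0 [309. 243.] [ 461.2 -193.1] [48.1 70.2] 79.9
512.0 [126. 212.] [572.7 469.3] [ 35.5 281.2] 72.3
wrist
```

```bash
python3 -m jog '[[[0,0,0.017,-0.8,-0.45,0.14,0.7],[0,0,0.017,-0.8,-0.45,0.14,0.7],[0,0,0.017,-0.8,-0.45,0.14,0.7],[0,0,0.017,-0.8,-0.45,0.14,0.7],[0,0,0.017,-0.8,-0.45,0.14,0.7]]]'; python3 - <<'E'
from h import *
snap("wrist");s=snap("wrist")
im=cv2.GaussianBlur(s["color"],(5,5),0).astype(int);d=im[...,2]-im[...,0]
print(np.percentile(d,[5,50,90,97,99]),w2p(s,[[.492,.2826,.007],[.4256,.2739,.007]]))
for th in(5,8,11):
  for c in cv2.findContours((d>th).astype(np.uint8),cv2.RETR_EXTERNAL,cv2.CHAIN_APPROX_NONE)[0]:
    if cv2.contourArea(c)<600: continue
    w=p2w(s,c[:,0].astype(float),.006)[:,:2]*1000;r=cv2.minAreaRect(w.astype(np.float32))
    print(th,cv2.contourArea(c),c[:,0].mean(0).round(),np.round(r[0],1),np.round(r[1],1),round(r[2],1))
print(now()[0])
E
```

```text
time: 38.45
eef_pos: [0.3945, 0.2703, 0.2799]
eef_rot: [-3.135, -0.198, -0.002]
contact_force: [-0.3, -0.5, -0.1]
width: 0.0613
gripper_force: 0.0
[-5. -4.  1.  4.  8.] [[253.00640512  66.69834049]
 [253.31234011 123.19476739]]
5 2264.5 [252. 115.] [439.7 277.8] [142.5  42.2] 7.3
8 1632.0 [251. 115.] [442.  277.6] [135.9  39.8] 7.9
[0.39514112 0.26997004 0.27961604]
```

```bash
python3 - <<'E'
from h import *
plan([([.425,.2746,.13],tool(.13-np.pi/2)),([.425,.2746,.003],tool(.13-np.pi/2))])
E
python3 -m jog '[[[0,0,0,0.15,0,0.2,0.7],[0,0,0,0.15,0,0.5,0.7],[0,0,0,0.15,0,0.75,0.7],[0,0,0,0.15,0,0.75,0.7],[0,0,0,0.15,0,0.75,0.7]]]'; python3 - <<'E'
from h import *
plan([([.425,.2746,.003],tool(.13-np.pi/2))])
E
```

```text
row [-0.0, -0.001, -0.012, 0.151, -0.004, 0.748]
row [0.0, 0.0, 0.0, 0.0, 0.0, 0.635]
time: 39.17
eef_pos: [0.4252, 0.2741, 0.1312]
eef_rot: [-3.135, -0.194, -0.004]
contact_force: [-0.1, -0.2, -0.4]
width: 0.0621
gripper_force: 0.0
row [-0.001, -0.005, -0.012, -0.003, -0.002, 0.641]
```

```bash
python3 -m jog '[[[0,0,-0.01,-0.003,-0.002,0.25,0.7],[0,0,-0.01,-0.003,-0.002,0.5,0.7],[0,0,-0.01,-0.003,-0.002,0.637,0.7],[0,0,-0.01,-0.003,-0.002,0.637,0.7],[0,0,-0.01,-0.003,-0.002,0.637,0],[0,0,-0.01,-0.003,-0.002,0.637,0],[0,0,-0.01,-0.003,-0.002,0.637,0],[0,0,-0.01,-0.003,-0.002,0.637,0],[0,0,-0.01,-0.003,-0.002,0.637,0]]]' 40; python3 -m jog '[[[0,0,0,0,0,-0.25,0],[0,0,0,0,0,-0.5,0],[0,0,0,0,0,-1,0],[0,0,0,0,0,-1,0],[0,0,0,0,0,-1,0]]]'; python3 - <<'E'
from h import *
p,r,_=now()
A=rpose(.09,.4,.07,(.067,0,-.001));yaw=1.2872-np.pi/2;y0=.13-np.pi/2
w=[(p+(np.array([A[0][0],A[0][1],.34])-p)*k/3,tool(y0+(yaw-y0)*k/3)) for k in(1,2,3)]+[A,rpose(.03,.4,.07,(.067,0,-.001))]
print(w[2][0]);plan(w)
E
```

```text
time: 40.3
eef_pos: [0.4232, 0.2743, 0.0024]
eef_rot: [-3.135, -0.203, -0.001]
contact_force: [0.1, -0.9, 4.5]
width: 0.0227
gripper_force: 40.0
time: 40.92
eef_pos: [0.4237, 0.2746, 0.2042]
eef_rot: [-3.134, -0.203, -0.007]
contact_force: [-0.3, 0.8, -1.8]
width: 0.0231
gripper_force: 40.0
[0.44833371 0.29581672 0.34      ]
row [-0.0, -0.01, -0.773, 0.046, -0.03, -0.226]
row [0.0, 0.0, -0.771, 0.053, -0.011, -0.226]
row [0.0, 0.0, -0.771, 0.053, 0.01, -0.226]
row [0.0, 0.8, 0.0, 0.0, 0.0, 0.442]
row [0.0, 0.0, 0.0, 0.113, 0.0, 0.278]
```

```bash
python3 -m jog '[[[0,0,0,0,0,-0.3,0],[0,0,0,0,0,-0.68,0],[0,0,0,0,0,-0.68,0],[0,0,0,0,0,-0.68,0]]]'; python3 -m jog '[[[0,0,-0.773,0.046,-0.03,0,0],[0,0,-0.773,0.046,-0.03,0,0],[0,0,-0.773,0.046,-0.03,0,0]]]'; python3 -m jog '[[[0,0,-0.771,0.053,-0.011,0,0],[0,0,-0.771,0.053,-0.011,0,0],[0,0,-0.771,0.053,-0.011,0,0]]]'; python3 -m jog '[[[0,0,-0.771,0.053,0.01,0,0],[0,0,-0.771,0.053,0.01,0,0],[0,0,-0.771,0.053,0.01,0,0],[0,0,-0.771,0.053,0.01,0,0]]]'; python3 -m jog '[[[0,0.3,0,0,0,0.2,0],[0,0.6,0,0,0,0.4,0],[0,0.8,0,0,0,0.44,0],[0,0.8,0,0,0,0.44,0],[0,0.8,0,0,0,0.44,0]]]'
python3 - <<'E'
from h import *
h=(.067,0,-.001)
plan([rpose(.09,.4,.07,h),rpose(.03,.4,.07,h)])
snap("wrist");s=snap("wrist");p,r,_=now()
e=w2p(s,p+r.apply(h))[0];t=w2p(s,loc(RAIL,[-.0574,.07,.2574]))[0];print("exp eye",e,"tip",t)
g=cv2.cvtColor(s["color"],cv2.COLOR_RGB2GRAY)
c=cv2.HoughCircles(cv2.GaussianBlur(g,(5,5),0),cv2.HOUGH_GRADIENT,1.5,30,param1=80,param2=20,minRadius=20,maxRadius=60);print(c)
E
```

```text
time: 41.42
eef_pos: [0.423, 0.2743, 0.3364]
eef_rot: [3.134, 0.203, -0.004]
contact_force: [0.4, 0.2, -2.0]
width: 0.0236
gripper_force: 40.0
time: 41.8
eef_pos: [0.4311, 0.2813, 0.3353]
eef_rot: [3.038, 0.799, -0.008]
contact_force: [0.1, -0.2, -1.7]
width: 0.0233
gripper_force: 40.0
time: 42.18
eef_pos: [0.4394, 0.2885, 0.3367]
eef_rot: [-2.831, -1.362, 0.004]
contact_force: [0.2, 0.3, -1.8]
width: 0.0232
gripper_force: 40.0
time: 42.68
eef_pos: [0.4476, 0.2955, 0.3378]
eef_rot: [-2.519, -1.877, 0.001]
contact_force: [-0.2, -0.4, -0.5]
width: 0.0229
gripper_force: 40.0
time: 43.3
eef_pos: [0.4482, 0.2958, 0.251]
eef_rot: [-2.295, -1.718, -0.465]
contact_force: [0.1, 0.0, -1.1]
width: 0.0234
gripper_force: 40.0
row [0.003, 0.002, -0.003, 0.001, 0.001, -0.003]
row [0.0, 0.0, 0.0, 0.113, 0.0, 0.278]
exp eye [253.91838861 110.45047252] tip [254.35282415  83.33813091]
[[[252.75     110.25      32.45    ]
  [282.75     326.25      55.85    ]
  [228.75     312.75      59.15    ]
  [332.25      95.25      50.9     ]
  [357.75      66.75      59.15    ]
  [414.75     105.75      55.85    ]
[... 264 characters left out ...]
80.25     308.25      50.9     ]
  [384.75      80.25      47.6     ]
  [455.25      18.75      52.550003]
  [188.25      69.75      39.2     ]
  [471.75     357.75      27.65    ]
  [488.25      93.75      54.199997]
  [477.75     257.25      47.449997]
  [153.75     333.75      47.15    ]
  [251.25     167.25      28.85    ]
  [297.75      78.75      24.05    ]
  [419.25       2.25      49.1     ]
  [393.75     140.25      36.8     ]
  [366.75      12.75      44.      ]
  [357.75     330.75      33.8     ]
  [254.25     360.75      27.5     ]
  [197.25     164.25      27.8     ]
  [ 39.75     354.75      24.8     ]
  [317.25     339.75      20.45    ]
  [312.75     300.75      21.95    ]]]
```

The detected eye (252.8,110.3) is within about 1 px of the prediction. I'll thread it with the same motion, watching the force.

```bash
python3 -m jog '[[[0,0,0,0.001,-0.008,0.0,0],[0,0,0,0.025,-0.008,0.06,0],[0,0,0,0.05,-0.008,0.115,0],[0,0,0,0.07,-0.008,0.165,0],[0,0,0,0.09,-0.008,0.22,0],[0,0,0,0.114,-0.008,0.275,0],[0,0,0,0.114,-0.008,0.275,0]]]'
python3 - <<'E'
from h import *
h=(.067,0,-.001)
snap("wrist");s=snap("wrist");p,r,_=now()
e=w2p(s,p+r.apply(h))[0];t=w2p(s,loc(RAIL,[-.0574,.07,.2574]))[0];print("exp eye",e,"tip",t)
g=cv2.cvtColor(s["color"],cv2.COLOR_RGB2GRAY)
# brightness rows: along eye row
for v in(e[1]-8,e[1],e[1]+8,t[1]): print(int(v),g[int(v),int(e[0])-54:int(e[0])+55:3].tolist())
E
```

```text
time: 44.28
eef_pos: [0.4579, 0.3372, 0.2075]
eef_rot: [-2.292, -1.719, -0.463]
contact_force: [0.5, 0.1, -1.6]
width: 0.0233
gripper_force: 40.0
exp eye [254.63773954 110.64033948] tip [260.82523131 147.18625002]
102 [113, 114, 116, 116, 117, 118, 117, 59, 143, 144, 152, 143, 146, 148, 91, 95, 109, 111, 115, 106, 90, 139, 146, 147, 147, 155, 148, 153, 79, 114, 115, 118, 116, 113, 114, 101, 149]
110 [114, 111, 116, 115, 114, 116, 114, 68, 138, 144, 138, 143, 144, 145, 79, 99, 109, 111, 112, 108, 91, 124, 146, 150, 146, 146, 151, 148, 57, 114, 114, 116, 116, 116, 114, 100, 149]
118 [84, 116, 116, 117, 114, 116, 117, 70, 143, 143, 147, 139, 143, 142, 88, 104, 107, 110, 108, 111, 96, 121, 154, 155, 152, 155, 155, 145, 92, 117, 118, 116, 117, 118, 116, 129, 149]
147 [57, 56, 65, 69, 63, 120, 108, 108, 113, 112, 109, 114, 110, 108, 110, 104, 65, 67, 65, 104, 114, 114, 113, 112, 110, 116, 112, 113, 114, 116, 132, 148, 149, 140, 151, 154, 145]
```

The brightness profile across the eye reads ring, bench, peg in the middle, bench, ring, and there is no contact force. The peg is through the eye, so I'll release and retreat.

```bash
python3 -m jog '[[[0,0,0,0,0,0,0.6],[0,0,0,0,0,0,0.6],[0,0,0,0,0,0,0.6],[0,0,0,0,0,0,0.6],[0,0,0,-0.1,0,-0.1,0.6],[0,0,0,-0.2,0,-0.3,0.6],[0,0,0,-0.3,0,-0.6,0.6],[0,0,0,-0.3,0,-0.6,0.6],[0,0,0,-0.3,0,-0.6,0.6]]]'
python3 -m jog '[[[0,0,0,-0.3,0,-0.4,0.6],[0,0,0,-0.3,0,-0.4,0.6],[0,0,0,-0.3,0,-0.4,0.6],[0,0,0,-0.3,0,-0.4,0.6],[0,0,0,-0.3,0,-0.4,0.6],[0,0,0,-0.3,0,-0.4,0.6],[0,0,0,-0.3,0,-0.4,0.6],[0,0,0,-0.3,0,-0.4,0.6]]]'
python3 - <<'E'
from h import *
blobs(snap("top"),.007,60); print("pile",packs(snap("top"),z=.056))
s=snap("scene");print([w2p(s,loc(RAIL,[-.02,y,z])).round(0).tolist() for y in(-.07,.07) for z in(.2,.1)])
im=cv2.cvtColor(s["color"],cv2.COLOR_RGB2GRAY)
w=snap("wrist");g=cv2.cvtColor(w["color"],cv2.COLOR_RGB2GRAY)
for y in(-.07,.07):
  for z in(.18,.13): # hanging shank should be seen in front of the rail
    P=w2p(w,[loc(RAIL,[-.024,y+d,z]) for d in np.arange(-.04,.041,.005)]).round().astype(int)
    print(y,z,P[8],[int(g[v,u]) if 0<=v<384 and 0<=u<512 else -1 for u,v in P])
E
```

```text
time: 45.5
eef_pos: [0.4294, 0.239, 0.295]
eef_rot: [-2.293, -1.718, -0.464]
contact_force: [-0.8, 0.6, -0.5]
width: 0.053
gripper_force: 0.0
time: 46.5
eef_pos: [0.4053, 0.1561, 0.3458]
eef_rot: [-2.292, -1.719, -0.465]
contact_force: [0.3, -0.1, 0.2]
width: 0.053
gripper_force: 0.0
93.5 [408. 342.] [  98.1 -555.7] [255.1  11.8] 8.6
221.0 [309. 243.] [ 461.2 -193.1] [48.1 70.2] 79.9
529.0 [126. 212.] [572.4 469.1] [ 37.6 282.7] 73.5
pile [(0.4603, -0.1872, np.float64(-0.176), 68.2, 46.7)]
[[[345.0, 284.0]], [[337.0, 305.0]], [[401.0, 268.0]], [[390.0, 290.0]]]
-0.07 0.18 [384 -10] [-1, -1, -1, -1, -1, -1, -1, -1, -1, -1, -1, -1, -1, -1, -1, -1, -1]
-0.07 0.13 [369  18] [38, 36, 34, 120, 114, 118, 119, 30, 28, 30, 33, 29, 93, 115, 116, 113, 119]
0.07 0.18 [255 -11] [-1, -1, -1, -1, -1, -1, -1, -1, -1, -1, -1, -1, -1, -1, -1, -1, -1]
0.07 0.13 [255  17] [113, 114, 117, 117, 116, 71, 31, 31, 34, 35, 35, 90, 112, 113, 111, 107, 108]
```

Both spanners show as shank-wide (about 25 mm) bands centred below their pegs, and no spanner is left on the bench. The pile reads (0.460, -0.187), which is on the bed. I'll hand the job in.

```bash
python3 -c "
from bench import ctrl
print(ctrl.sign_off())"
```

```text
the job is handed in; nothing more can be done
None
```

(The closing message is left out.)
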